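# Press a batch of button badges in the three-place badge press

### The arm

A 7-joint arm with a two-finger parallel gripper is mounted at the origin on the work surface. World frame = base frame: x ahead of the robot, y to its left, z up, the work surface at z = 0. Lengths are in m, angles in rad, forces in N, time in s.
With the tool pointing down it reaches from about 0.4 to 0.85 m from the base axis. Payload 10.4 kg.
Tool frame: the origin (TCP) lies at the very end of the fingers, on their centre line; the grasp point (between the pads) lies 19 mm behind it; z points along the fingers, y is the line along which they close (so a half turn about z gives the same grasp; the last joint's range is limited). The gripper opens to 87 mm and grips with 3 to 60 N. Pads are 19 mm wide; open, the fingers measure 117 mm over their backs; the gripper's body (75 mm by 190 mm) begins 51 mm behind the grasp point.
Start: joints at [-1.282, 0.332, -0.065, 1.46, 0.022, 1.35, -0.088], TCP at [0.192, 0.595, 0.223] pointing down, gripper open.
Joint ranges: [-2.6, 2.6], [-0.5, 2.12], [-1.47, 1.34], [0.16, 2.42], [-1.27, 4.41], [0.06, 2.06], [-2.6, 2.6]. Speed limits (rad/s): [2.22, 2.22, 2.79, 2.79, 3.14, 3.14, 3.14].

### API

Orientations are given as a unit quaternion [x, y, z, w].
In Python, from bench import read_state, cams, workorder gives the robot as it stands.
- The arm moves only by the shell command python3 -m crank 'ROWS' [FORCE]. ROWS is text: rows parted by semicolons, each of 5 numbers parted by spaces: the shift along the tool's x, y, z scaled (see below), then the turn about the tool's z scaled (see below), then the opening, from -1 (shut) to 1 (fully open). In form: dx dy dz yaw jaw; .... A call has 1 to 10 rows; each row shifts and turns the commanded pose from where the row before left it, along the tool's axes as they then stand; what a row does not reach is not made up. The controller multiplies each number of a shift by 200 mm and each number of a turn by 90 degrees. A row lasts 1/10 s, in which the tool goes at most 50 mm and 8.59 degrees, less where a joint would pass 70% of its speed; a pose out of reach is approached as far as the arm can. A call with a number of a shift or a turn outside -1 to 1 is refused whole. A call with a gripper value outside its range is refused whole. The fingers move at their own pace and stop on an object; FORCE is the grip in N (left out, the last holds). Time passes only in rows, so rows that do not move let the fingers close. It gives the time, the measured TCP pose, the force, the opening and the grip force at its end, in the units of the state.
- read_state(): the state, without advancing time (a new reading comes with each control period).
- cams.camera(name): name is "scene" or "top" or "wrist"; returns a dict with "img" (420x560x3 uint8, blue, green, red), "K" (3x3 intrinsics, pixels), "xyz" and "attitude" of the camera in the world; the wrist camera has in their place "mount" (4x4, takes a point from camera to tool coordinates, whose origin is the TCP and whose axes are the flange's). Camera axes: x right, y down, z forward; pixel columns grow to the right and rows downward; lengths in m; the calibration is good to about 2 mm. A picture is of the moment at which its call begins: read the wrist's pose just before it. There is no depth.
- workorder.close_job(): hands the job in; it is judged then, once.
The state is a dict: "time": time; "joint_positions": joint angles; "joint_vel": joint speeds; "joint_torque": joint torques, N m; "ee_pos": TCP position; "eef_rot": TCP orientation; "ft_force": force on the tool from outside, world axes, zero at the start; "torque": the same for the moment, N m; "width": finger opening in m; "grip_force": force on a finger pad.
Only numpy, scipy, OpenCV 4.12 (cv2) and the standard library are available. Lean on these libraries where they do the work, as an engineer would, in place of code of your own. Each camera call takes 0.05 s, during which the arm holds its last target. There are 200 camera calls.

### The job

Press the loose backs home on all the button badges lying on the table, in one batch: pull the press's die bed out, set each badge back up in a die of its own, push the bed fully home, pull the lever down to its stop, and ease it back up slowly without letting it fly. Then pull the bed fully out again, lift the finished badges out of the dies and lay them flat in the blue tray, backs up, side by side and not stacked, leaving the lever up and the bed fully out. Leave the other things on the table where they are.

Things in the scene. Friction and masses are not known exactly. Their poses are not given: they have to be found in the camera images.
- badge_1: red button badge lying dome down, back up: a round front 44 mm across and 8.5 mm high (its side is widest from 3 to 8.5 mm above the underside, the foot is 35 mm across) with a white back plate 39 mm across on top of it; may be absent (then None). 40 g. Origin: centre of the underside; z points up when it lies back up. Badges start on the table top.
- badge_1_back (a joint): how far the white back of the red badge is pressed into its front, m: 0 = loose, its top 12.5 mm above the badge's underside (4 mm proud of the rim); 0.0036 or so = pressed home, flush. It takes 6 N and stays where it is pressed. None if the badge is absent.
- badge_2: yellow button badge lying dome down, back up: a round front 44 mm across and 8.5 mm high (its side is widest from 3 to 8.5 mm above the underside, the foot is 35 mm across) with a white back plate 39 mm across on top of it; may be absent (then None). 40 g. Origin: centre of the underside; z points up when it lies back up. Badges start on the table top.
- badge_2_back (a joint): how far the white back of the yellow badge is pressed into its front, m: 0 = loose, its top 12.5 mm above the badge's underside (4 mm proud of the rim); 0.0036 or so = pressed home, flush. It takes 6 N and stays where it is pressed. None if the badge is absent.
- badge_3: green button badge lying dome down, back up: a round front 44 mm across and 8.5 mm high (its side is widest from 3 to 8.5 mm above the underside, the foot is 35 mm across) with a white back plate 39 mm across on top of it; may be absent (then None). 40 g. Origin: centre of the underside; z points up when it lies back up. Badges start on the table top.
- badge_3_back (a joint): how far the white back of the green badge is pressed into its front, m: 0 = loose, its top 12.5 mm above the badge's underside (4 mm proud of the rim); 0.0036 or so = pressed home, flush. It takes 6 N and stays where it is pressed. None if the badge is absent.
- badge_4: orange button badge lying dome down, back up: a round front 44 mm across and 8.5 mm high (its side is widest from 3 to 8.5 mm above the underside, the foot is 35 mm across) with a white back plate 39 mm across on top of it; may be absent (then None). 40 g. Origin: centre of the underside; z points up when it lies back up. Badges start on the table top.
- badge_4_back (a joint): how far the white back of the orange badge is pressed into its front, m: 0 = loose, its top 12.5 mm above the badge's underside (4 mm proud of the rim); 0.0036 or so = pressed home, flush. It takes 6 N and stays where it is pressed. None if the badge is absent.
- die_left (a point): centre of the floor of the left-hand die (press +y) on the sliding bed. A die is a round cavity, 47 mm bore, 6 mm deep, for one badge, formed by two curved brass jaws (outer radius 30 mm) to its left and right; towards the front and back of the press it is open for the fingers (gaps 30 mm wide). Die floors are 34 mm above the table; axes as the press.
- die_middle (a point): centre of the floor of the middle die; like die_left, 60 mm to the right of it
- die_right (a point): centre of the floor of the right-hand die (press -y); like die_left, 60 mm to the right of die_middle
- press: green hand press fixed to the table: base 270 x 262 x 18 mm, side frames, crown (front face 40 mm before the origin, 252 mm wide, 126 to 178 mm above the table) with three punches under it; loose-backed badges in the dies pass under the raised punches by 6 mm. Origin: on the table below the middle punch; x points from its front (robot's side) to its back, y to its left.
- bed_slide (a joint): travel of the sliding die bed along the press's x, m: 0 = fully out at the front stop (dies 125 mm before the punches, free from above), 0.125 = fully home at the back stop, dies under the punches. It slides with 3 N of friction and stays where it is left.
- bed_grip (a point): middle of the bed's red bar handle: a round bar of 14 mm diameter, 90 mm long along the press's y, axis 70 mm above the table, 120 mm in front of the row of dies, on two thin posts 35 mm to the left and right of this point. The bed's tongue below it is 32 mm above the table. It moves with the bed.
- lever_arm (a joint): pull of the sprung press lever, rad: 0 = up at rest, 1.05 = pulled down to its stop, punches fully down. A spring lifts it: 3 to 4 N at the grip at rest, 10 N at the stop, a few N more while backs are pressed. Let go, it flies up at over 1.5 rad/s unless within about 0.2 rad of the top. Its hinge axis is parallel to the press's y, 12 mm in front of the press's origin, 156 mm above the table.
- lever_grip (a point): middle of the lever's round black grip on the right side of the press (press y = -0.208): 24 mm diameter, 112 mm long along the press's y; the arm meets it 60 mm to the left of this point. It circles the hinge axis at 180 mm radius: at rest 65 degrees above level in front of the axis (319 mm above the table), it is pulled forward (press -x) and down to 5 degrees above level.
- tray: loose shallow blue tray, 220 x 130 mm outside (long side along its x), 18 mm high, walls and floor 4 mm. Origin: centre of the underside; the floor inside is 4 mm above it.
- tape_roll: bystander: grey roll of tape lying flat, 104 mm across, 48 mm high, origin under its centre
- tumbler: bystander: yellow tumbler, 80 mm across, 120 mm high, origin under its centre
- bowl: bystander: white bowl, 110 mm across, 60 mm high, origin under its centre
- pen_1: bystander: pen with a blue cap, 135 mm long, 11 mm thick, lying along its x, origin under its middle
- pen_2: bystander: pen with a black cap, 135 mm long, 11 mm thick, lying along its x, origin under its middle
- scissors: bystander: black-handled scissors lying flat, 170 mm long along its x, 60 mm wide, 11 mm high
- phone: bystander: black phone lying flat, 148 x 72 x 8 mm, origin under its centre
Things that resemble listed ones, but are neither listed nor needed, are in the scene too. Leave any purple or turquoise look-alike of the badge_3 alone.

How it is judged:
By the outcome, as a careful person would: the job done as asked, in the order asked, and still so for the second after the job is handed in, with the robot touching nothing.
Of badge_1, badge_2, badge_3, badge_4 only 2 to 3 are there at a start; the rules pass over those that are not, and their reading is None.
At some moment in a run one of badge_1, badge_2, badge_3, badge_4 may be knocked a few centimetres aside while the robot is not near it.
It also fails if it takes over 210 s, if anything falls off the work surface, if the arm or the gripper's body presses on something with over 40 N, if the wrist force passes 120 N, or if a joint passes its speed limit or range.

## Working session

There is one attempt and no reset: what is moved stays moved. The work goes in short steps, Python scripts to look and compute and a shell command to move; the robot and the scene stay as the last step left them, time stands still between calls to the robot, and variables do not carry over. Pictures are saved under pics/ and viewed, at most 17 in all, crops included, and the job is handed in when it is done.

```bash
ls; mkdir -p pics
python3 - <<'E'
from bench import read_state, cams
import cv2,numpy as np
print(read_state())
for n in("top","scene","wrist"):
    c=cams.camera(n); cv2.imwrite(f"pics/{n}0.png",c["img"])
    print(n,{k:np.round(v,4).tolist() for k,v in c.items() if k!="img"})
E
```

```text
pics
{'time': 0.0, 'joint_positions': array([-1.2815826 ,  0.33282538, -0.06471252,  1.46095351,  0.02158671,
        1.34988726, -0.08849387]), 'joint_vel': array([-0.00041625, -0.00121807, -0.000569  ,  0.00103526, -0.00070759,
        0.00097   ,  0.00123629]), 'joint_torque': array([-7.26260150e-04, -6.23270202e+01,  2.42435164e-02, -3.89873922e+01,
       -6.12687715e-02,  4.00505948e-02,  1.51535382e-04]), 'ee_pos': array([0.19161588, 0.59449374, 0.22177718]), 'eef_rot': array([ 1.55258066e-01,  9.87873705e-01, -6.84229632e-04, -8.31828414e-05]), 'ft_force': array([0.12654781, 0.56301092, 0.7202268 ]), 'torque': array([-0.01552544,  0.01386434,  0.00080771]), 'grip_force': 0.0, 'width': 0.08711642160061894}
top {'K': [[453.417, 0.0, 282.2328], [0.0, 453.417, 208.0042], [0.0, 0.0, 1.0]], 'xyz': [0.3296, -0.0172, 1.4506], 'attitude': [-0.6979, 0.7132, -0.0348, 0.0547]}
scene {'K': [[465.2136, 0.0, 280.2663], [0.0, 465.2136, 203.9283], [0.0, 0.0, 1.0]], 'xyz': [1.2166, -0.4394, 1.23], 'attitude': [0.8192, 0.4655, -0.1615, -0.2934]}
wrist {'K': [[307.5498, 0.0, 281.5816], [0.0, 307.5498, 210.7578], [0.0, 0.0, 1.0]], 'mount': [[-0.0005, -0.9637, -0.2669, 0.0722], [1.0, -0.0006, 0.0004, -0.0005], [-0.0006, -0.2669, 0.9637, -0.1612], [0.0, 0.0, 0.0, 1.0]]}
```

View pics/top0.png

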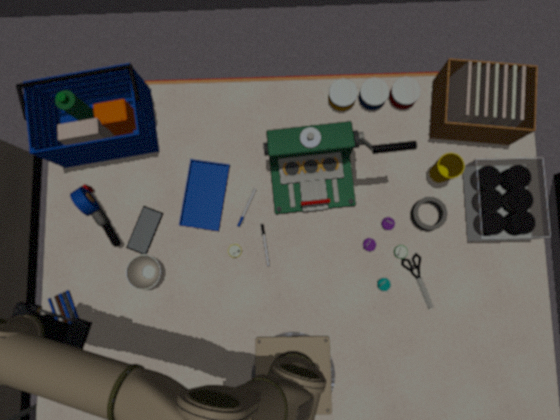

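View pics/scene0.png

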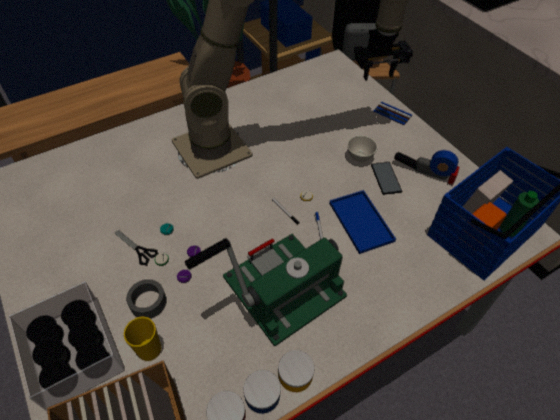

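Run:
```python
import cv2,numpy as np
t=cv2.imread("pics/top0.png");s=cv2.imread("pics/scene0.png")
f=lambda im,x,y,w,h:cv2.resize(np.clip(im[y:y+h,x:x+w]*1.6,0,255).astype(np.uint8),(400,300),interpolation=cv2.INTER_CUBIC)
m=np.vstack([np.hstack([f(t,210,200,120,90),f(t,350,205,120,90)]),np.hstack([f(t,250,110,160,120),f(s,140,190,200,150)])])
cv2.imwrite("pics/m0.png",m)
```

```text
(no output)
```

View pics/m0.png

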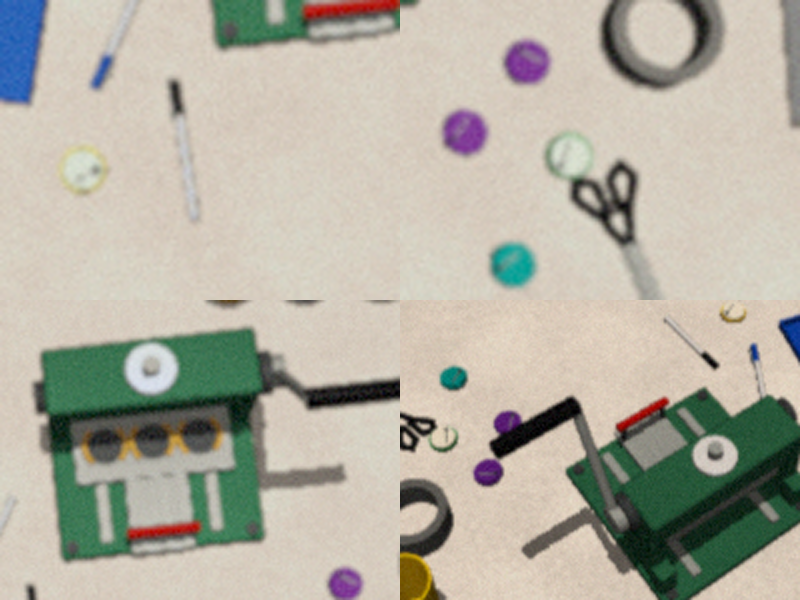

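```bash
cat > h.py <<'E'
import numpy as np,cv2
from scipy.spatial.transform import Rotation as R
from bench import read_state,cams
def cam(n):
    s=read_state(); c=cams.camera(n)
    if n=="wrist":
        T=np.eye(4);T[:3,:3]=R.from_quat(s["eef_rot"]).as_matrix();T[:3,3]=s["ee_pos"]
        # TCP pose x mount
        T=T@np.array(c["mount"]);c["Rm"],c["t"]=T[:3,:3],T[:3,3]
    else: c["Rm"],c["t"]=R.from_quat(c["attitude"]).as_matrix(),np.array(c["xyz"])
    return c
def ray(c,u,v,z):
    d=c["Rm"]@np.linalg.solve(c["K"],[u,v,1.]); return c["t"]+d*(z-c["t"][2])/d[2]
def proj(c,p):
    q=c["K"]@(c["Rm"].T@(np.array(p)-c["t"])); return q[:2]/q[2]
def blobs(img,lo,hi,amin=15,roi=None):
    m=cv2.inRange(cv2.cvtColor(img,cv2.COLOR_BGR2HSV),np.array(lo),np.array(hi))
    if roi: k=np.zeros_like(m);x,y,w,h=roi;k[y:y+h,x:x+w]=1;m*=k
    n,l,s,ce=cv2.connectedComponentsWithStats(m)
    return m,[(s[i,4],ce[i].round(1).tolist(),s[i,:4].tolist(),cv2.minAreaRect(np.argwhere(l==i)[:,::-1].astype(np.float32))) for i in range(1,n) if s[i,4]>=amin]
E
python3 - <<'E'
from h import *
t=cam("top");s=cam("scene")
hsv=cv2.cvtColor(t["img"],cv2.COLOR_BGR2HSV)
print(hsv[252,395],hsv[252,401],hsv[252,235],hsv[252,230],hsv[270,300])
def show(nm,c,lo,hi,z,amin=15,roi=None):
    for a,ce,bb,r in blobs(c["img"],lo,hi,amin,roi)[1]:
        print(nm,a,ce,bb,"rect",np.round(r[1],1),round(r[2],1),"->",ray(c,*ce,z).round(4)[:2], "box",[ray(c,*p,z).round(3)[:2].tolist() for p in cv2.boxPoints(r)])
show("red",t,(0,150,60),(5,255,255),.07)
show("red s",s,(0,150,60),(5,255,255),.07,15,(0,100,430,300))
show("orange s",s,(6,140,60),(22,255,255),.0,15,(0,100,430,300))
show("green",t,(50,80,20),(80,255,255),.018,400,(240,90,150,140))
show("blue",t,(105,140,60),(125,255,255),.018,400,(160,140,90,110))
show("black",t,(0,0,0),(180,255,45),.319,100,(355,130,70,30))
show("die orange",t,(8,120,60),(28,255,255),.04,8,(260,140,90,60))
show("yellow",t,(20,35,60),(35,255,255),.008,8,(215,235,40,40))
show("gr",t,(45,25,60),(85,255,255),.008,8,(385,235,30,30))
for p in [(317,130)]: pass
E
```

```text
[ 53  27 112] [ 38  15 137] [ 38  16 127] [ 41  21 136] [ 24  19 135]
red 83 [315.1, 201.9] [302, 199, 28, 7] rect [ 3.3 27.4] 82.9 -> [ 0.5225 -0.0813] box [[0.523, -0.04], [0.532, -0.124], [0.521, -0.125], [0.513, -0.041]]
red s 100 [260.8, 246.7] [248, 239, 26, 17] rect [ 3.8 28.1] 59.9 -> [ 0.5241 -0.0804] box [[0.521, -0.124], [0.514, -0.036], [0.527, -0.037], [0.534, -0.124]]
red s 244 [374.8, 364.3] [320, 329, 110, 71] rect [  2.2 129.5] 57.3 -> [ 0.9791 -0.0082] box [[0.977, -0.174], [0.976, 0.174], [0.982, 0.173], [0.982, -0.174]]
orange s 4333 [54.4, 118.1] [0, 100, 161, 55] rect [ 44.9 168.9] 71.6 -> [-0.4722 -0.4639] box [[-0.653, -0.691], [-0.683, -0.001], [-0.363, -0.06], [-0.369, -0.688]]
orange s 328 [141.1, 329.2] [126, 319, 28, 26] rect [22.9 23.4] 49.4 -> [ 0.5526 -0.4815] box [[0.527, -0.52], [0.509, -0.461], [0.58, -0.444], [0.596, -0.502]]
orange s 579 [370.3, 363.5] [311, 324, 119, 76] rect [  4.5 139.8] 57.5 -> [0.9569 0.0088] box [[0.952, -0.177], [0.952, 0.221], [0.964, 0.219], [0.963, -0.177]]
orange s 45 [141.2, 350.3] [136, 344, 12, 13] rect [ 8.7 13.5] 3
[... 1291 characters left out ...]
1536] box [[0.666, -0.15], [0.665, -0.159], [0.633, -0.158], [0.633, -0.149]]
die orange 50 [301.2, 166.9] [297, 161, 9, 12] rect [11.1  7.1] 84.3 -> [ 0.6397 -0.042 ] box [[0.657, -0.029], [0.659, -0.051], [0.623, -0.054], [0.621, -0.032]]
die orange 23 [284.3, 168.7] [283, 163, 4, 12] rect [11.2  2.7] 83.7 -> [0.6353 0.0117] box [[0.653, 0.018], [0.654, 0.009], [0.618, 0.006], [0.617, 0.014]]
yellow 111 [234.4, 250.2] [227, 243, 16, 16] rect [15. 15.] 90.0 -> [0.3822 0.1765] box [[0.406, 0.2], [0.405, 0.152], [0.357, 0.152], [0.358, 0.2]]
gr 50 [399.7, 251.4] [394, 245, 13, 14] rect [13. 12.] 90.0 -> [ 0.3676 -0.3453] box [[0.388, -0.328], [0.387, -0.366], [0.347, -0.364], [0.347, -0.326]]
```

```bash
cat >> h.py <<'E'
PSI=4.8
def plan(x,y,z,th):
    s=read_state();Rm=R.from_quat(s["eef_rot"]).as_matrix();cur=np.degrees(np.arctan2(Rm[1,1],Rm[0,1]))
    d=np.array([x,y,z])-s["ee_pos"];dt=(cur-th+90)%180-90
    print("now",s["ee_pos"].round(4),"th",cur.round(2),"ft",s["ft_force"].round(1),"w",round(float(s["width"]),4),"g",round(float(s["grip_force"]),1),"t",s["time"].round(1))
    print("yaw units",round(dt/90,4)," shift units in present axes",(Rm.T@d/.2).round(4), "after yaw to th",end=" ")
    a=np.radians(cur-dt);M=np.array([[-np.sin(a),np.cos(a),0],[np.cos(a),np.sin(a),0],[0,0,-1]])
    print((M@d/.2).round(4))
E
python3 -m crank '0 0 0 -0.0837 -1;0 0 0 -0.0837 -1;0 0 0 -0.0837 -1'; for i in 1 2; do python3 -m crank '-0.092 -0.219 0 0 -1;-0.092 -0.219 0 0 -1;-0.092 -0.219 0 0 -1;-0.092 -0.219 0 0 -1;-0.092 -0.219 0 0 -1;-0.092 -0.219 0 0 -1;-0.092 -0.219 0 0 -1;-0.092 -0.219 0 0 -1'; done
python3 -m crank '0 0 0 0 -1;0 0 0 0 -1'
python3 - <<'E'
from h import *
plan(.5435,-.0793,.14,94.8)
c=cam("wrist");cv2.imwrite("pics/w1.png",c["img"]);t=cam("top");cv2.imwrite("pics/t1.png",t["img"])
E
```

```text
time: 0.55
ee_pos: [0.1917, 0.5948, 0.2224]
eef_rot: [-0.044, 0.999, -0.0, -0.0]
ft_force: [0.0, -0.9, 0.5]
width: 0.0707
grip_force: 0.0
time: 1.35
ee_pos: [0.3679, 0.256, 0.2227]
eef_rot: [-0.041, 0.999, 0.0, 0.0]
ft_force: [1.5, 1.0, 0.1]
width: 0.0068
grip_force: 0.0
time: 2.15
ee_pos: [0.5436, -0.081, 0.2228]
eef_rot: [-0.042, 0.999, 0.0, 0.0]
ft_force: [1.1, 0.6, 0.2]
width: 0.0005
grip_force: 0.0
time: 2.35
ee_pos: [0.5429, -0.0803, 0.2222]
eef_rot: [-0.04, 0.999, -0.0, -0.0]
ft_force: [0.2, 0.3, 0.8]
width: 0.0005
grip_force: 0.0Traceback (most recent call last):
  File "<stdin>", line 2, in <module>
  File "h.py", line 25, in plan
    print("now",s["ee_pos"].round(4),"th",cur.round(2),"ft",s["ft_force"].round(1),"w",round(float(s["width"]),4),"g",round(float(s["grip_force"]),1),"t",s["time"].round(1))
                                                                                                                                                          ^^^^^^^^^^^^^^^
AttributeError: 'float' object has no attribute 'round'
```

```bash
sed -i 's/s\["time"\].round(1)/round(s["time"],1)/' h.py
python3 - <<'E'
from h import *
plan(.5435,-.0793,.14,94.8)
c=cam("wrist");t=cam("top");s=cam("scene")
cv2.imwrite("pics/w1.png",np.vstack([np.hstack([np.clip(c["img"][:300,80:480]*1.5,0,255).astype(np.uint8),np.clip(cv2.resize(s["img"][130:330,130:397],(400,300))*1.5,0,255).astype(np.uint8)])]))
for a,ce,bb,r in blobs(c["img"],(0,150,40),(6,255,255),60)[1]:
  print(a,ce,bb,[ray(c,*p,.07).round(4)[:2].tolist() for p in cv2.boxPoints(r)],ray(c,*ce,.07).round(4))
E
```

```text
now [ 0.5429 -0.0803  0.2222] th 94.6 ft [0.2 0.3 0.8] w 0.0005 g 0.0 t 2.4
yaw units -0.0023  shift units in present axes [-0.0036  0.0048  0.4108] after yaw to th [-0.0033  0.0046  0.4108]
931 [283.1, 181.4] [239, 175, 89, 13] [[0.5353, -0.1258], [0.5229, -0.1263], [0.5157, -0.0364], [0.5281, -0.0349]] [ 0.5259 -0.0807  0.07  ]
```

View pics/w1.png

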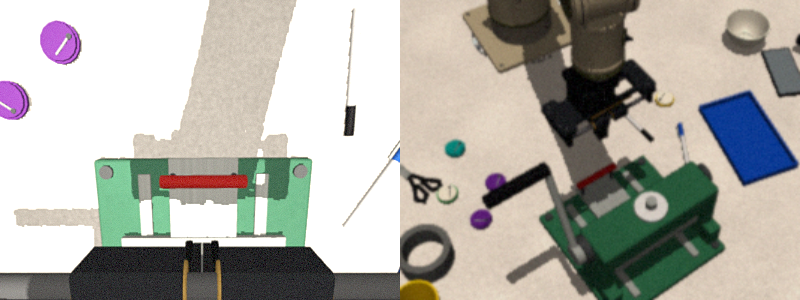

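```bash
python3 -m crank '-0.02 0 0.11 0 -1;0 0 0.11 0 -1;0 0 0.11 0 -1;0 0 0.11 0 -1;0 0 0.11 0 -1;0 0 0.11 0 -1;0 0 0.11 0 -1;0 0 0.11 0 -1;0 0 0 0 -1'
python3 -m crank '0.04 0 0 0 -1;0.04 0 0 0 -1;0.04 0 0 0 -1;0.04 0 0 0 -1;0.04 0 0 0 -1;0.04 0 0 0 -1;0.04 0 0 0 -1;0.04 0 0 0 -1;0.04 0 0 0 -1'
python3 -m crank '0.015 0 0 0 -1;0.015 0 0 0 -1;0 0 0 0 -1'
```

```text
time: 3.4
ee_pos: [0.545, -0.0771, 0.0443]
eef_rot: [-0.042, 0.999, 0.0, -0.002]
ft_force: [1.1, 0.1, 0.1]
width: 0.0004
grip_force: 0.0
time: 4.3
ee_pos: [0.4746, -0.0852, 0.0466]
eef_rot: [-0.041, 0.999, -0.0, 0.0]
ft_force: [4.0, 0.1, 2.3]
width: 0.0005
grip_force: 1.7
time: 4.6
ee_pos: [0.4704, -0.0855, 0.0467]
eef_rot: [-0.041, 0.999, -0.0, 0.002]
ft_force: [10.2, -1.7, -5.0]
width: 0.001
grip_force: 4.6
```

```bash
python3 -m crank '0.02 0 0 0 -1;0.02 0 0 0 -1;0 0 0 0 -1'; python3 -m crank '0.02 0 0 0 -1;0.02 0 0 0 -1;0 0 0 0 -1'
```

```text
time: 4.9
ee_pos: [0.47, -0.0854, 0.0485]
eef_rot: [-0.042, 0.999, -0.001, 0.009]
ft_force: [42.3, 0.4, -30.4]
width: 0.0002
grip_force: 20.8
time: 5.2
ee_pos: [0.4697, -0.0852, 0.0506]
eef_rot: [-0.043, 0.999, -0.002, 0.017]
ft_force: [74.2, 2.4, -51.9]
width: 0.0004
grip_force: 37.3
```

```bash
python3 -m crank '-0.05 0 0 0 -1;-0.05 0 0 0 -1;-0.03 0 0 0 -1;0 0 0 0 -1;0 0 -0.2 0 -1;0 0 -0.2 0 -1;0 0 -0.2 0 -1;0 0 -0.2 0 -1;0.2 0.0 -0.1 0 1;0 0 0 0 1'
python3 - <<'E'
from h import *
plan(.382,.1765,.12,94.8)
c=cam("wrist");t=cam("top")
cv2.imwrite("pics/w2.png",np.clip(np.hstack([c["img"][:,80:480],t["img"][60:270,240:440].repeat(2,0).repeat(2,1)])*1.3,0,255).astype(np.uint8))
E
```

```text
time: 6.2
ee_pos: [0.4372, -0.0893, 0.2294]
eef_rot: [-0.04, 0.999, 0.001, 0.002]
ft_force: [0.6, 0.1, -0.2]
width: 0.0097
grip_force: 0.0
now [ 0.4372 -0.0893  0.2294] th 94.59 ft [ 0.6  0.1 -0.2] w 0.0097 g 0.0 t 6.2
yaw units -0.0023  shift units in present axes [0.1711 1.3454 0.5493] after yaw to th [0.1639 1.3473 0.547 ]
```

View pics/w2.png

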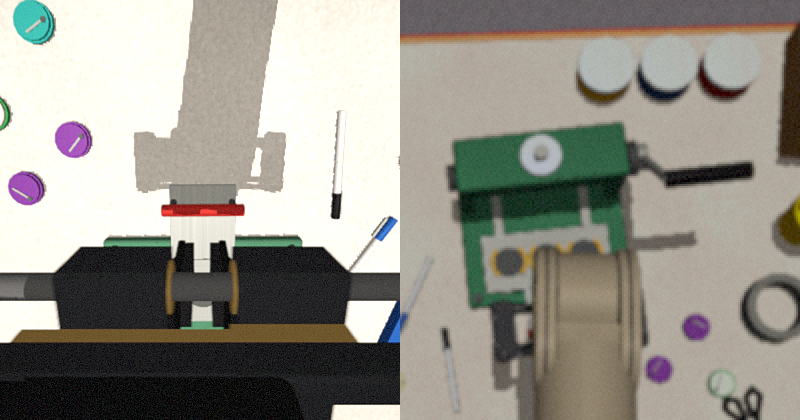

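```bash
python3 -m crank '0 0.2242 0.03 0 1;0 0.2242 0.03 0 1;0 0.2242 0.03 0 1;0 0.2242 0.03 0 1;0 0.2242 0.03 0 1;0 0.2242 0.03 0 1;0 0 0 0 1;0 0 0 0 1'
python3 - <<'E'
from h import *
c=cam("wrist");cv2.imwrite("pics/w3.png",c["img"])
plan(.382,.1765,.12,94.6)
print(proj(c,[.382,.1765,.0085]))
hsv=cv2.cvtColor(c["img"],cv2.COLOR_BGR2HSV)
for a,ce,bb,r in blobs(c["img"],(20,90,60),(35,255,255),40)[1]: print(a,ce,bb,np.round(r[1],1),ray(c,*r[0],.007).round(4))
E
```

```text
time: 7.1
ee_pos: [0.4163, 0.1807, 0.1885]
eef_rot: [-0.042, 0.999, -0.001, -0.002]
ft_force: [-0.1, -0.6, 0.1]
width: 0.0801
grip_force: 0.0
now [0.4168 0.1797 0.189 ] th 94.74 ft [ 0.2 -1.2  0.2] w 0.0828 g 0.0 t 7.2
yaw units 0.0015  shift units in present axes [ 0.1737 -0.0007  0.3455] after yaw to th [ 0.1746 -0.0018  0.345 ]
[281.33408857 161.7207984 ]
266 [281.0, 161.3] [262, 143, 39, 40] [39. 38.] [0.3831 0.1762 0.007 ]
120 [120.5, 273.5] [110, 260, 21, 29] [12.6 31.4] [ 0.534  -0.0086  0.007 ]
86 [437.6, 266.7] [427, 260, 20, 16] [18.3 13. ] [0.4917 0.3764 0.007 ]
96 [446.6, 303.3] [438, 290, 17, 23] [13.1 23.2] [0.5397 0.3999 0.007 ]
95 [121.2, 306.5] [111, 301, 22, 13] [12. 21.] [ 0.5813 -0.0098  0.007 ]
84 [476.4, 328.3] [462, 324, 29, 11] [28. 10.] [0.5747 0.4448 0.007 ]
181 [506.4, 334.2] [483, 324, 45, 18] [44. 17.] [0.5766 0.4835 0.007 ]
41 [543.2, 329.5] [537, 324, 14, 11] [ 9.2 11.4] [0.5676 0.5314 0.007 ]
57 [432.7, 337.3] [422, 329, 20, 13] [11.5 18.5] [0.5938 0.3919 0.007 ]
44 [251.7, 335.6] [243, 330, 18, 12] [19.1  6.9] [0.6094 0.1575 0.007 ]
45 [310.2, 334.6] [304, 331, 15, 10] [14.  9.] [0.6026 0.2338 0.007 ]
43 [331.7, 334.7] [327, 331, 12, 10] [ 9.1 10. ] [0.599  0.2602 0.007 ]
49 [355.7, 335.3] [351, 330, 11, 12] [11. 10.] [0.5976 0.2921 0.007 ]
101 [387.0, 336.0] [372, 331, 34, 11] [33. 10.] [0.5947 0.3343 0.007 ]
56 [451.5, 338.2] [443, 334, 19, 8] [18.  7.] [0.5899 0.4169 0.007 ]
```

View pics/w3.png

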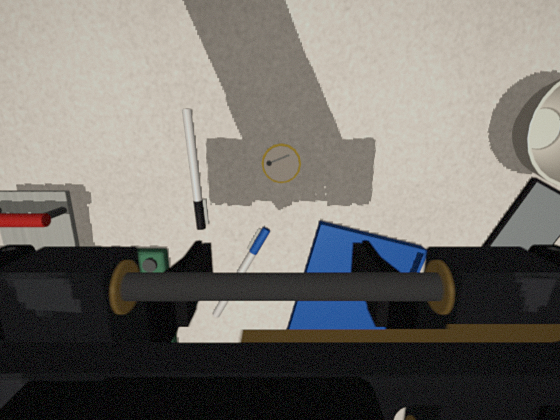

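```bash
python3 -m crank '0.085 -0.003 0 0 1;0.085 0 0.125 0 1;0 0 0.125 0 1;0 0 0.125 0 1;0 0 0.125 0 1;0 0 0.125 0 1;0 0 0.125 0 1;0 0 0 0 1;0 0 0 0 1'
python3 - <<'E'
from h import *
plan(.3831,.1762,.0045,94.6)
E
```

```text
time: 8.05
ee_pos: [0.3834, 0.1759, 0.0407]
eef_rot: [-0.04, 0.999, -0.0, -0.0]
ft_force: [0.3, -0.1, 1.4]
width: 0.0872
grip_force: 0.0
now [0.3834 0.1759 0.0407] th 94.64 ft [ 0.3 -0.1  1.4] w 0.0872 g 0.0 t 8.1
yaw units 0.0004  shift units in present axes [0.0014 0.0016 0.1812] after yaw to th [0.0015 0.0015 0.1812]
```

```bash
python3 -m crank '0 0 0.09 0 1;0 0 0.09 0 1;0 0 0 0 1;0 0 0 0 -1;0 0 0 0 -1;0 0 0 0 -1;0 0 0 0 -1;0 0 0 0 -1;0 0 0 0 -1' 12
python3 - <<'E'
from h import *
plan(.3831,.1762,.0045,94.6)
E
```

```text
time: 8.95
ee_pos: [0.3833, 0.177, 0.0047]
eef_rot: [-0.041, 0.999, 0.0, 0.0]
ft_force: [0.4, -0.4, 0.2]
width: 0.047
grip_force: 0.0
now [0.3833 0.177  0.0047] th 94.74 ft [ 0.4 -0.4  0.2] w 0.047 g 0.0 t 8.9
yaw units 0.0016  shift units in present axes [ 0.0013 -0.0038  0.0008] after yaw to th [ 0.0013 -0.0039  0.0008]
```

```bash
python3 -m crank '0 0 0 0 -1;0 0 0 0 -1;0 0 0 0 -1'; python3 -m crank '0 0 -0.1 0 -1;0 0 -0.2 0 -1;0 0 -0.2 0 -1;0 0 -0.2 0 -1;0 0 -0.2 0 -1;0 0 -0.2 0 -1;0 0 -0.08 0 -1'
python3 -m crank '-0.1267 -0.1528 0 0 -1;-0.1267 -0.1528 0 0 -1;-0.1267 -0.1528 0 0 -1;-0.1267 -0.1528 0 0 -1;-0.1267 -0.1528 0 0 -1;-0.1267 -0.1528 0 0 -1;-0.1267 -0.1528 0 0 -1;-0.1267 -0.1528 0 0 -1;0 0 0 0 -1;0 0 0 0 -1'
python3 - <<'E'
from h import *
plan(.568,-.017,.0405,94.6)
c=cam("wrist");cv2.imwrite("pics/w4.png",c["img"])
for n in((.568,-.017),(.5728,-.077),(.5776,-.137)): print(proj(c,[*n,.034]).round(1),proj(c,[*n,.040]).round(1))
for a,ce,bb,r in blobs(c["img"],(10,100,60),(28,255,255),40,(100,80,360,180))[1]: print(a,ce,bb,np.round(r[1],1),ray(c,*r[0],.04).round(4))
E
```

```text
time: 9.25
ee_pos: [0.3833, 0.177, 0.0046]
eef_rot: [-0.041, 0.999, 0.0, -0.0]
ft_force: [-0.4, -0.8, 2.2]
width: 0.0429
grip_force: 12.0
time: 9.95
ee_pos: [0.3843, 0.1774, 0.2442]
eef_rot: [-0.041, 0.999, 0.001, 0.002]
ft_force: [1.2, 0.0, -1.1]
width: 0.0433
grip_force: 12.0
time: 10.95
ee_pos: [0.6053, -0.0506, 0.2397]
eef_rot: [-0.041, 0.999, -0.0, -0.001]
ft_force: [-0.5, 0.3, -1.1]
width: 0.043
grip_force: 12.0
now [ 0.6053 -0.0506  0.2397] th 94.64 ft [-0.5  0.3 -1.1] w 0.043 g 12.0 t 10.9
yaw units 0.0005  shift units in present axes [0.1708 0.1833 0.9961] after yaw to th [0.1726 0.1827 0.9959]
[313.  159.1] [313.5 159.6]
[262.1 159. ] [261.8 159.6]
[211.3 159. ] [210.1 159.5]
229 [191.2, 159.3] [186, 141, 14, 37] [36.3 11.8] [ 0.5791 -0.1584  0.04  ]
442 [236.4, 159.0] [224, 140, 26, 38] [37.  24.1] [ 0.5743 -0.1065  0.04  ]
413 [287.7, 158.6] [276, 140, 25, 38] [24. 37.] [ 0.5691 -0.0467  0.04  ]
223 [333.1, 158.6] [326, 140, 13, 38] [11.6 37. ] [0.5651 0.0046 0.04  ]
694 [281.8, 235.5] [243, 221, 78, 39] [38. 77.] [ 0.6704 -0.0462  0.04  ]
```

View pics/w4.png

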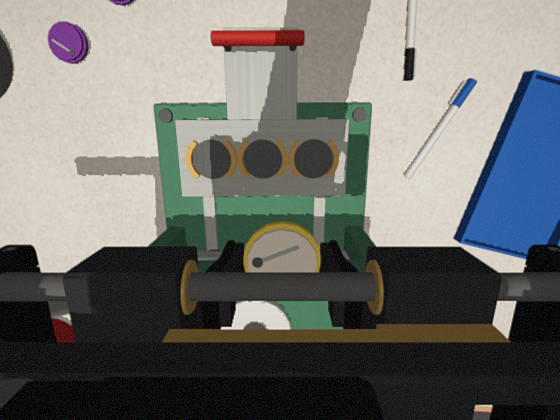

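Run:
```python
from h import *
c=cam("wrist"); s=read_state();print(s["ee_pos"])
m=cv2.inRange(cv2.cvtColor(c["img"],cv2.COLOR_BGR2HSV),(18,80,60),(35,255,255))
m[:215]=0;m[265:]=0;m[:,:235]=0;m[:,330:]=0
P=np.array([ray(c,u,v,s["ee_pos"][2]+.003)[:2] for u in range(242,323) for v in [np.flatnonzero(m[:,u])[:1]] if len(v) for v in v])
A=np.c_[2*P,np.ones(len(P))];q=np.linalg.lstsq(A,(P**2).sum(1),rcond=None)[0];print(q[:2],np.sqrt(q[2]+q[0]**2+q[1]**2),len(P))
plan(.567,-.017,.0405,94.8)
```

```text
[ 0.60503005 -0.04892448  0.2403067 ]
[ 0.60367014 -0.05029119] 0.021239477917250015 78
now [ 0.605  -0.0489  0.2403] th 94.8 ft [-0.3  0.3 -1.2] w 0.0427 g 12.0 t 11.1
yaw units -0.0  shift units in present axes [0.1756 0.1742 0.9993] after yaw to th [0.1761 0.175  0.999 ]
```

```bash
python3 -m crank '0.058 0.058 0 0 -1;0.058 0.058 0 0 -1;0.058 0.058 0.2 0 -1;0 0 0.2 0 -1;0 0 0.2 0 -1;0 0 0.2 0 -1;0 0 0.1 0 -1;0 0 0 0 -1;0 0 0 0 -1;0 0 0 0 -1'
python3 - <<'E'
from h import *
for i in range(3):plan(.567,-.017,.041,94.8);c=cam("top")
E
```

```text
time: 12.05
ee_pos: [0.569, -0.0176, 0.0624]
eef_rot: [-0.042, 0.999, 0.0, 0.001]
ft_force: [0.3, 0.0, 0.2]
width: 0.043
grip_force: 12.0
now [ 0.569  -0.0176  0.0624] th 94.77 ft [0.3 0.  0.2] w 0.043 g 12.0 t 12.1
yaw units -0.0003  shift units in present axes [0.0099 0.0039 0.1071] after yaw to th [0.0096 0.004  0.1072]
now [ 0.569  -0.0178  0.0624] th 94.76 ft [-0.5 -0.  -0.1] w 0.0431 g 12.0 t 12.1
yaw units -0.0004  shift units in present axes [0.01   0.0046 0.1069] after yaw to th [0.0097 0.0047 0.1069]
now [ 0.5689 -0.0178  0.0621] th 94.76 ft [ 0.4 -0.2  0.6] w 0.0428 g 12.0 t 12.2
yaw units -0.0005  shift units in present axes [0.0093 0.0048 0.1057] after yaw to th [0.009  0.0049 0.1057]
```

```bash
python3 -m crank '0.006 0.006 0.02 0 -1;0 0 0.03 0 -1;0 0 0.03 0 -1;0 0 0.012 0 -1;0 0 0 0 -1;0 0 0 0 -1'
python3 -m crank '0 0 0.01 0 -1;0 0 0 0 -1;0 0 0 0 -1'
```

```text
time: 12.8
ee_pos: [0.5666, -0.0172, 0.0421]
eef_rot: [-0.041, 0.999, -0.0, -0.0]
ft_force: [0.6, 0.5, -0.8]
width: 0.043
grip_force: 12.0
time: 13.1
ee_pos: [0.5671, -0.0171, 0.0405]
eef_rot: [-0.041, 0.999, 0.0, 0.001]
ft_force: [0.1, 0.8, 2.9]
width: 0.0429
grip_force: 13.7
```

```bash
python3 -m crank '0 0 -0.005 0 0.2;0 0 0 0 0.2;0 0 0 0 0.2;0 0 0 0 0.2;0 0 -0.1 0 0.4;0 0 -0.2 0 1;0 0 -0.2 0 1;0 0 -0.2 0 1;-0.1 0 -0.2 0 1;-0.1 0 -0.1 0 1'
python3 - <<'E'
from h import *
plan(.3676,-.3453,.2,94.8)
c=cam("wrist");t=cam("top")
cv2.imwrite("pics/w5.png",np.hstack([np.clip(c["img"][60:260,150:420]*1,0,255),np.zeros((200,10,3),np.uint8)]).repeat(2,0).repeat(2,1).astype(np.uint8))
for a,ce,bb,r in blobs(t["img"],(45,25,60),(85,255,255),8,(360,230,80,60))[1]: print(a,ce,bb,ray(t,*ce,.008))
E
```

```text
time: 14.1
ee_pos: [0.6079, -0.0138, 0.2454]
eef_rot: [-0.041, 0.999, 0.001, 0.002]
ft_force: [1.6, -1.1, -0.3]
width: 0.0856
grip_force: 0.0
now [ 0.6079 -0.0138  0.2454] th 94.74 ft [ 1.6 -1.1 -0.3] w 0.0856 g 0.0 t 14.1
yaw units -0.0007  shift units in present axes [ 1.3352 -1.5529  0.2188] after yaw to th [ 1.3358 -1.5512  0.2268]
61 [397.1, 252.9] [390, 247, 14, 13] [ 0.36309734 -0.33691535  0.008     ]
14 [378.2, 283.6] [377, 278, 5, 12] [ 0.26894125 -0.27340265  0.008     ]
17 [388.6, 282.6] [385, 278, 6, 12] [ 0.27141981 -0.30582037  0.008     ]
```

View pics/w5.png

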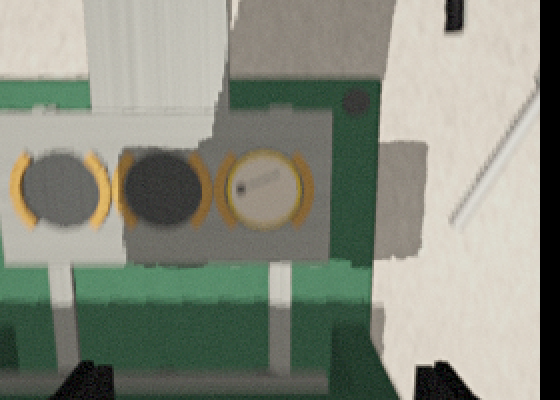

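```bash
python3 -m crank '0.22 -0.1 0 0 1;0.22 -0.1 0 0 1;0.22 -0.1 0 0 1;0.22 -0.1 0 0 1;0.058 -0.223 0.04 0 1;0.058 -0.223 0.04 0 1;0.058 -0.223 0.04 0 1;0.058 -0.223 0.04 0 1;0.058 -0.223 0.04 0 1;0 0 0 0 1'; python3 -m crank '0 0 0 0 1;0 0 0 0 1'
python3 - <<'E'
from h import *
c=cam("wrist");cv2.imwrite("pics/w6.png",c["img"])
plan(.363,-.337,.1,94.7)
for a,ce,bb,r in blobs(c["img"],(50,90,30),(82,255,255),40,(100,60,360,200))[1]: print(a,ce,bb,np.round(r[1],1),ray(c,*r[0],.007).round(4))
E
```

```text
time: 15.2
ee_pos: [0.3941, -0.3399, 0.1991]
eef_rot: [-0.037, 0.999, -0.001, -0.002]
ft_force: [-0.7, 1.0, -0.2]
width: 0.0869
grip_force: 0.0
time: 15.4
ee_pos: [0.3984, -0.3337, 0.2005]
eef_rot: [-0.042, 0.999, 0.001, -0.0]
ft_force: [0.2, 0.2, 0.1]
width: 0.0868
grip_force: 0.0
now [ 0.3987 -0.3336  0.2008] th 94.85 ft [-0.1  0.3 -0.9] w 0.0869 g 0.0 t 15.4
yaw units 0.0017  shift units in present axes [ 0.1794 -0.0025  0.5038] after yaw to th [ 0.1794 -0.0024  0.5039]
126 [283.2, 157.1] [265, 143, 37, 37] [36. 36.] [ 0.365  -0.3352  0.007 ]
```

View pics/w6.png

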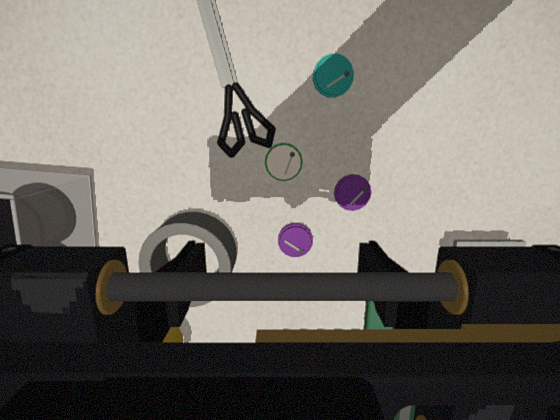

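```bash
python3 -m crank '0 0 0 0.094 0.4;0 0 0 0.094 0.4;0 0 0 0.094 0.4;0 0 0 0.094 0.4;0 0 0 0.094 0.4;0 0 0 0.094 0.4;0 0 0 0.094 0.4;0 0 0 0.094 0.4;0 0 0 0.094 0.4' && python3 -m crank '0 0 0 0.094 0.4;0 0 0 0.094 0.4;0 0 0 0.094 0.4;0 0 0 0.094 0.4;0 0 0 0.094 0.4;0 0 0 0.094 0.4;0 0 0 0.094 0.4;0 0 0 0.094 0.4;0 0 0 0 0.4;0 0 0 0 0.4'
python3 - <<'E'
from h import *
plan(.365,-.335,.0045,-48)
c=cam("wrist");cv2.imwrite("pics/w7.png",c["img"])
for a,ce,bb,r in blobs(c["img"],(50,90,30),(82,255,255),20,(100,60,360,200))[1]: print(a,ce,bb,np.round(r[1],1),ray(c,*r[0],.007).round(4))
E
```

```text
time: 16.35
ee_pos: [0.399, -0.3336, 0.2011]
eef_rot: [0.585, 0.811, 0.001, 0.0]
ft_force: [-0.2, -0.2, 0.9]
width: 0.0609
grip_force: 0.0
time: 17.35
ee_pos: [0.3987, -0.3341, 0.201]
eef_rot: [0.936, 0.352, 0.0, -0.0]
ft_force: [0.4, -0.4, -0.4]
width: 0.0609
grip_force: 0.0
now [ 0.3987 -0.3341  0.201 ] th -48.74 ft [ 0.4 -0.4 -0.4] w 0.0609 g 0.0 t 17.4
yaw units -0.0082  shift units in present axes [-0.1305 -0.1074  0.9823] after yaw to th [-0.1283 -0.1096  0.9824]
108 [264.6, 202.4] [246, 194, 36, 28] [34.9 25.6] [ 0.3705 -0.3316  0.007 ]
```

```bash
python3 -m crank '-0.065 -0.054 0 0 0.4;-0.065 -0.054 0.16 0 0.4;0 0 0.16 0 0.4;0 0 0.16 0 0.4;0 0 0.16 0 0.4;0 0 0.14 0 0.4;0 0 0.10 0 0.4;0 0 0.06 0 0.4;0 0 0 0 0.4;0 0 0 0 0.4'
python3 - <<'E'
from h import *
plan(.365,-.335,.0045,-48)
E
```

```text
time: 18.4
ee_pos: [0.3649, -0.3361, 0.0138]
eef_rot: [0.937, 0.35, 0.0, 0.0]
ft_force: [-0.3, -0.2, 0.1]
width: 0.061
grip_force: 0.0
now [ 0.3649 -0.3361  0.0138] th -49.03 ft [-0.3 -0.2  0.1] w 0.061 g 0.0 t 18.4
yaw units -0.0114  shift units in present axes [ 0.004  -0.0036  0.0465] after yaw to th [ 0.0041 -0.0035  0.0465]
```

```bash
python3 -m crank '0.004 -0.003 0.046 0 0.4;0 0 0 0 0.4;0 0 0 0 -1;0 0 0 0 -1;0 0 0 0 -1;0 0 0 0 -1;0 0 0 0 -1;0 0 0 0 -1' 12 && python3 -m crank '0 0 -0.1 0 -1;0 0 -0.2 0 -1;0 0 -0.2 0 -1;0 0 -0.2 0 -1;0 0 -0.2 0 -1;0 0 -0.2 0 -1;0 0 -0.08 0 -1;0 0 0 -0.094 -1;0 0 0 -0.094 -1' && python3 -m crank '0 0 0 -0.094 -1;0 0 0 -0.094 -1;0 0 0 -0.094 -1;0 0 0 -0.094 -1;0 0 0 -0.094 -1;0 0 0 -0.094 -1;0 0 0 -0.094 -1;0 0 0 -0.094 -1;0 0 0 -0.094 -1' && python3 -m crank '0 0 0 -0.094 -1;0 0 0 -0.094 -1;0 0 0 -0.094 -1;0 0 0 -0.094 -1;0 0 0 -0.094 -1;0 0 0 -0.094 -1;0 0 0 0 -1;0 0 0 0 -1'
python3 - <<'E'
from h import *
plan(.615,-.13,.24,94.8)
E
```

```text
time: 19.2
ee_pos: [0.3649, -0.3349, 0.0041]
eef_rot: [0.937, 0.35, 0.0, 0.0]
ft_force: [0.0, 1.2, 3.7]
width: 0.0435
grip_force: 12.0
time: 20.1
ee_pos: [0.365, -0.3347, 0.2403]
eef_rot: [0.874, 0.486, 0.001, -0.0]
ft_force: [-0.9, 0.0, -1.1]
width: 0.0432
grip_force: 12.0
time: 21.0
ee_pos: [0.3644, -0.3348, 0.2397]
eef_rot: [0.388, 0.922, 0.0, -0.0]
ft_force: [-0.1, 0.0, -0.5]
width: 0.0433
grip_force: 12.0
time: 21.8
ee_pos: [0.3646, -0.3348, 0.2398]
eef_rot: [-0.039, 0.999, 0.0, -0.0]
ft_force: [-0.2, -0.6, 0.6]
width: 0.0431
grip_force: 12.0
now [ 0.3646 -0.3348  0.2398] th 94.47 ft [-0.2 -0.6  0.6] w 0.0431 g 12.0 t 21.8
yaw units -0.0037  shift units in present axes [-1.328e+00  9.232e-01 -8.000e-04] after yaw to th [-1.3334e+00  9.1550e-01 -1.1000e-03]
```

```bash
python3 - <<'E'
from h import *
s=read_state();c=cam("wrist")
m=cv2.inRange(cv2.cvtColor(c["img"],cv2.COLOR_BGR2HSV),(50,80,30),(85,255,255))
m[:215]=0;m[270:]=0;m[:,:235]=0;m[:,330:]=0
P=np.array([ray(c,u,v,s["ee_pos"][2]+.003)[:2] for u in range(236,329) for v in np.flatnonzero(m[:,u])[:1]])
A=np.c_[2*P,np.ones(len(P))];q=np.linalg.lstsq(A,(P**2).sum(1),rcond=None)[0];print(s["ee_pos"],q[:2],np.sqrt(q[2]+q[0]**2+q[1]**2),len(P))
E
python3 -m crank '-0.0915 0.1503 0.1 -0.0037 -1;-0.0915 0.1503 0.1 0 -1;-0.0915 0.1503 0.1 0 -1;-0.0915 0.1503 0.1 0 -1;-0.0915 0.1503 0.1 0 -1;-0.0915 0.1503 0.1 0 -1;0 0 0.1 0 -1;0 0 0 0 -1;0 0 0 0 -1'
python3 - <<'E'
from h import *
plan(.577,-.1366,.1,94.8)
E
```

```text
[ 0.36457474 -0.33476872  0.23977468] [ 0.36405127 -0.33548235] 0.021282693866201775 79
time: 22.75
ee_pos: [0.4579, -0.1465, 0.1003]
eef_rot: [-0.043, 0.999, -0.0, -0.0]
ft_force: [-0.4, -0.5, 0.4]
width: 0.0429
grip_force: 12.0
now [ 0.4579 -0.1465  0.1003] th 94.89 ft [-0.4 -0.5  0.4] w 0.0429 g 12.0 t 22.8
yaw units 0.001  shift units in present axes [-0.5974 -0.0014  0.0009] after yaw to th [-5.974e-01 -5.000e-04  1.400e-03]
```

```bash
python3 -m crank '-0.1195 0 0 0 -1;-0.1195 0 0 0 -1;-0.1195 0 0 0 -1;-0.1195 0 0 0 -1;-0.1195 0 0 0 -1;0 0 0.12 0 -1;0 0 0.09 0 -1;0 0 0 0 -1;0 0 0 0 -1'
python3 - <<'E'
from h import *
for i in range(2):plan(.577,-.1368,.041,94.8);c=cam("top")
E
```

```text
time: 23.65
ee_pos: [0.5778, -0.1358, 0.0595]
eef_rot: [-0.043, 0.999, -0.0, 0.001]
ft_force: [0.4, -0.2, 0.2]
width: 0.043
grip_force: 12.0
now [ 0.5778 -0.1358  0.0595] th 94.97 ft [ 0.4 -0.2  0.2] w 0.043 g 12.0 t 23.6
yaw units 0.0019  shift units in present axes [ 0.0044 -0.0047  0.0927] after yaw to th [ 0.0043 -0.0047  0.0927]
now [ 0.5781 -0.1356  0.0598] th 95.0 ft [ 0.3  0.4 -0.3] w 0.0432 g 12.0 t 23.7
yaw units 0.0022  shift units in present axes [ 0.0061 -0.0053  0.094 ] after yaw to th [ 0.0059 -0.0054  0.0941]
```

```bash
python3 -m crank '0.005 -0.005 0.02 0 -1;0 0 0.03 0 -1;0 0 0.025 0 -1;0 0 0.008 0 -1;0 0 0 0 -1;0 0 0 0 -1'
python3 -m crank '0 0 0.008 0 -1;0 0 0 0 -1;0 0 0 0 -1'
```

```text
time: 24.35
ee_pos: [0.5765, -0.1362, 0.0413]
eef_rot: [-0.044, 0.999, -0.0, -0.0]
ft_force: [1.3, -0.2, -0.7]
width: 0.0431
grip_force: 12.0
time: 24.65
ee_pos: [0.5771, -0.1361, 0.0405]
eef_rot: [-0.044, 0.999, 0.0, 0.001]
ft_force: [-1.4, 1.1, 6.8]
width: 0.043
grip_force: 15.3
```

```bash
python3 -m crank '0 0 -0.005 0 0.2;0 0 0 0 0.2;0 0 0 0 0.2;0 0 0 0 0.2;0 0 -0.1 0 0.4;0 0 -0.2 0 0.4;0.2 0 -0.05 0 -1;0.2 0.1 0 0 -1;0.2 0.1 0 0 -1;0.16 0.11 0 0 -1'
python3 -m crank '0 0 0 0 -1;0 0 0 0 -1;0 0 0 0 -1;0 0 0 0 -1'
python3 - <<'E'
from h import *
plan(.425,-.0878,.055,94.8)
t=cam("top");s=cam("scene");w=cam("wrist")
f=lambda im,x,y,ww,h:cv2.resize(np.clip(im[y:y+h,x:x+ww]*1.6,0,255).astype(np.uint8),(400,300),interpolation=cv2.INTER_CUBIC)
cv2.imwrite("pics/m8.png",np.hstack([f(t["img"],260,130,100,75),f(s["img"],210,200,120,90)]))
E
```

```text
time: 25.65
ee_pos: [0.4293, -0.0943, 0.1113]
eef_rot: [-0.043, 0.999, -0.0, -0.002]
ft_force: [-1.4, 0.6, 2.0]
width: 0.0368
grip_force: 0.0
time: 26.05
ee_pos: [0.4326, -0.0957, 0.1129]
eef_rot: [-0.042, 0.999, -0.002, -0.001]
ft_force: [-0.2, -0.1, 0.4]
width: 0.0056
grip_force: 0.0
now [ 0.4326 -0.0957  0.1129] th 94.87 ft [-0.2 -0.1  0.4] w 0.0056 g 0.0 t 26.1
yaw units 0.0008  shift units in present axes [0.0336 0.0434 0.2895] after yaw to th [0.0344 0.0424 0.2896]
```

View pics/m8.png

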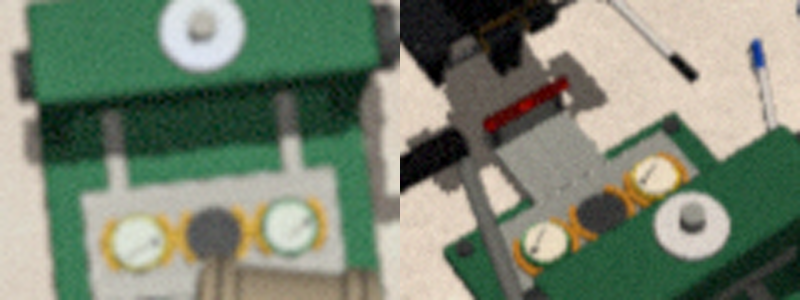

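```bash
python3 -m crank '0.034 0.043 0.0 0 -1;0 0 0.15 0 -1;0 0 0.14 0 -1;0 0 0 0 -1;-0.04 0 0 0 -1;-0.04 0 0 0 -1;-0.04 0 0 0 -1;-0.04 0 0 0 -1;-0.04 0 0 0 -1;-0.04 0 0 0 -1' && python3 -m crank '-0.04 0 0 0 -1;-0.04 0 0 0 -1;-0.04 0 0 0 -1;-0.04 0 0 0 -1;-0.04 0 0 0 -1;-0.04 0 0 0 -1;-0.04 0 0 0 -1;-0.04 0 0 0 -1;-0.04 0 0 0 -1;-0.02 0 0 0 -1' && python3 -m crank '-0.02 0 0 0 -1;-0.02 0 0 0 -1;0 0 0 0 -1'
```

```text
time: 27.2
ee_pos: [0.4731, -0.0827, 0.0553]
eef_rot: [-0.043, 0.999, -0.0, -0.001]
ft_force: [-3.2, -2.5, 2.4]
width: 0.0006
grip_force: 1.7
time: 28.2
ee_pos: [0.5489, -0.0757, 0.0547]
eef_rot: [-0.043, 0.999, -0.0, -0.001]
ft_force: [-3.6, -0.0, 2.0]
width: 0.0002
grip_force: 1.6
time: 28.5
ee_pos: [0.5567, -0.075, 0.0548]
eef_rot: [-0.043, 0.999, -0.0, -0.0]
ft_force: [0.8, 0.3, -0.0]
width: 0.0005
grip_force: 0.0
```

```bash
python3 -m crank '-0.02 0 0 0 -1;-0.02 0 0 0 -1;0 0 0 0 -1' && python3 -m crank '-0.02 0 0 0 -1;-0.015 0 0 0 -1;0 0 0 0 -1'
```

```text
time: 28.8
ee_pos: [0.5594, -0.075, 0.054]
eef_rot: [-0.042, 0.999, 0.001, -0.006]
ft_force: [-24.9, 1.8, 17.7]
width: 0.0005
grip_force: 12.2
time: 29.1
ee_pos: [0.5599, -0.0752, 0.0532]
eef_rot: [-0.041, 0.999, 0.002, -0.012]
ft_force: [-56.5, 4.2, 42.8]
width: 0.0008
grip_force: 29.4
```

```bash
python3 -m crank '0.1 0 0 0 -1;0.1 0 0 0 1;0.1 0 -0.2 0 1;0 0 -0.23 0 1;0 0 -0.23 0 1;0 0 -0.23 0 1;0 0 -0.23 0 1;0 0 -0.23 0 1;0 0 -0.23 0 1;0 0 -0.23 0 1' && python3 -m crank '0 0 0 0.0909 1;0 0 0 0.0909 1;0 0 0 0.0909 1;0 0 0 0.0909 1;0 0 0 0.0909 1;0 0 0 0.0909 1;0 0 0 0.0909 1;0 0 0 0.0909 1;0 0 0 0.0909 1;0 0 0 0.0909 1' && python3 -m crank '0 0 0 0.0909 1;0 0 0 0 1;0 0 0 0 1'
python3 - <<'E'
from h import *
plan(.6264,-.281,.38,4.8)
t=cam("top");s=cam("scene");w=cam("wrist")
for nm,c,roi in(("top",t,(340,110,100,60)),("scene",s,(150,200,130,100))):
  for z in(.319,):
    for a,ce,bb,r in blobs(c["img"],(0,0,0),(180,255,40),80,roi)[1]: print(nm,a,ce,np.round(r[1],1),[ray(c,*p,z).round(3)[:2].tolist() for p in cv2.boxPoints(r)])
p=np.array([.6264,-.281,.319]);print(proj(t,p),proj(s,p))
E
```

```text
time: 30.1
ee_pos: [0.5116, -0.079, 0.4193]
eef_rot: [-0.043, 0.999, 0.001, 0.0]
ft_force: [1.2, -0.4, 0.7]
width: 0.0646
grip_force: 0.0
time: 31.1
ee_pos: [0.5121, -0.0789, 0.4171]
eef_rot: [0.624, 0.781, -0.0, -0.0]
ft_force: [0.4, 0.4, -0.7]
width: 0.0871
grip_force: 0.0
time: 31.4
ee_pos: [0.5119, -0.0789, 0.417]
eef_rot: [0.674, 0.738, -0.0, -0.0]
ft_force: [-1.0, -0.5, -0.4]
width: 0.0871
grip_force: 0.0
now [ 0.5119 -0.0789  0.417 ] th 5.2 ft [-1.  -0.5 -0.4] w 0.0871 g 0.0 t 31.4
yaw units 0.0044  shift units in present axes [-1.0579  0.4787  0.1849] after yaw to th [-1.0546  0.4858  0.1852]
top 162 [435.2, 122.8] [27.  9.] [[0.718, -0.37], [0.718, -0.393], [0.647, -0.389], [0.647, -0.366]]
top 286 [393.7, 146.9] [ 6.6 43.2] [[0.628, -0.218], [0.637, -0.327], [0.62, -0.328], [0.611, -0.219]]
scene 439 [207.1, 253.4] [10.2 48. ] [[0.614, -0.328], [0.606, -0.216], [0.635, -0.217], [0.642, -0.328]]
scene 158 [266.5, 253.9] [ 8.6 23.3] [[0.686, -0.183], [0.681, -0.126], [0.704, -0.128], [0.708, -0.184]]
scene 88 [253.4, 293.1] [17.8  6.1] [[0.752, -0.24], [0.749, -0.227], [0.791, -0.223], [0.794, -0.236]]
[396.72902162 145.92672842] [204.4058082  255.01834686]
```

```bash
python3 -m crank '-0.174 0.0785 0 0.0044 1;-0.174 0.0785 0 0 1;-0.174 0.0785 0 0 1;-0.174 0.0785 0 0 1;-0.174 0.0785 0 0 1;-0.174 0.0785 0 0 1;0 0 0 0 1;0 0 0 0 1'
python3 - <<'E'
from h import *
plan(.6245,-.277,.300,4.8)
c=cam("wrist");cv2.imwrite("pics/w9.png",c["img"])
E
```

```text
time: 32.35
ee_pos: [0.6131, -0.2645, 0.4183]
eef_rot: [0.679, 0.734, -0.001, 0.0]
ft_force: [-0.7, -0.2, 1.1]
width: 0.0871
grip_force: 0.0
now [ 0.6131 -0.2645  0.4183] th 4.47 ft [-0.7 -0.2  1.1] w 0.0871 g 0.0 t 32.4
yaw units -0.0037  shift units in present axes [-0.0656  0.0532  0.5916] after yaw to th [-0.0671  0.0518  0.5915]
```

View pics/w9.png

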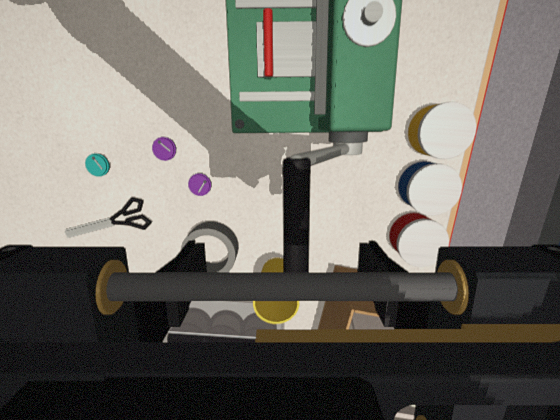

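```bash
python3 -m crank '-0.066 0.053 0 0 1;0 0 0.12 0 1;0 0 0.12 0 1;0 0 0.12 0 1;0 0 0.12 0 1;0 0 0.11 0 1;0 0 0 0 1;0 0 0 0 -0.2;0 0 0 0 -0.2;0 0 0 0 -0.2' 30 
python3 -m crank '0 0 0 0 -1;0 0 0 0 -1;0 0 0 0 -1;0 0 0 0 -1'
python3 - <<'E'
from h import *
plan(.6245,-.277,.300,4.8)
E
```

```text
time: 33.4
ee_pos: [0.6253, -0.2753, 0.3026]
eef_rot: [0.678, 0.735, -0.0, 0.001]
ft_force: [-0.1, 0.0, -1.0]
width: 0.0706
grip_force: 0.0
time: 33.8
ee_pos: [0.6249, -0.2754, 0.3012]
eef_rot: [0.679, 0.735, -0.001, 0.0]
ft_force: [-0.4, -0.1, 0.1]
width: 0.0392
grip_force: 0.0
now [ 0.6249 -0.2754  0.3012] th 4.53 ft [-0.4 -0.1  0.1] w 0.0392 g 0.0 t 33.8
yaw units -0.003  shift units in present axes [-0.0077 -0.0027  0.0059] after yaw to th [-0.0077 -0.0027  0.0059]
```

```bash
python3 -m crank '0 0 0 0 -1;0 0 0 0 -1;0 0 0 0 -1' 40
python3 -m crank '0 -0.035 0.018 0 -1;0 -0.035 0.018 0 -1;0 -0.033 0.021 0 -1;0 -0.033 0.021 0 -1;0 -0.031 0.024 0 -1;0 -0.031 0.024 0 -1;0 -0.029 0.0265 0 -1;0 -0.029 0.0265 0 -1'
python3 -m crank '0 0 0 0 -1'
```

```text
time: 34.1
ee_pos: [0.6254, -0.2752, 0.3011]
eef_rot: [0.678, 0.735, -0.0, 0.001]
ft_force: [4.0, -0.3, -1.2]
width: 0.023
grip_force: 40.0
time: 34.9
ee_pos: [0.5762, -0.279, 0.2668]
eef_rot: [0.678, 0.735, 0.001, 0.003]
ft_force: [7.9, 0.9, 5.6]
width: 0.023
grip_force: 40.0
time: 35.0
ee_pos: [0.5755, -0.279, 0.2663]
eef_rot: [0.678, 0.735, 0.001, 0.002]
ft_force: [7.0, 0.9, 3.4]
width: 0.023
grip_force: 40.0
```

```bash
python3 -m crank '0 -0.0265 0.029 0 -1;0 -0.0265 0.029 0 -1;0 -0.024 0.031 0 -1;0 -0.024 0.031 0 -1;0 -0.021 0.033 0 -1;0 -0.021 0.033 0 -1;0 -0.018 0.035 0 -1;0 -0.018 0.035 0 -1'
python3 -m crank '0 -0.015 0.0362 0 -1;0 -0.015 0.0362 0 -1;0 -0.012 0.0375 0 -1;0 -0.012 0.0375 0 -1;0 -0.0085 0.0384 0 -1;0 -0.0085 0.0384 0 -1'
python3 -m crank '0 -0.005 0.039 0 -1;0 -0.005 0.039 0 -1;0 0 0 0 -1;0 0 0 0 -1'
```

```text
time: 35.8
ee_pos: [0.5415, -0.2816, 0.2158]
eef_rot: [0.678, 0.735, 0.002, 0.003]
ft_force: [11.8, 2.0, 6.8]
width: 0.0226
grip_force: 40.1
time: 36.4
ee_pos: [0.5269, -0.2829, 0.1711]
eef_rot: [0.678, 0.735, 0.001, 0.003]
ft_force: [5.5, 3.7, 11.9]
width: 0.0225
grip_force: 38.9
time: 36.8
ee_pos: [0.5242, -0.2832, 0.1552]
eef_rot: [0.678, 0.735, 0.001, 0.002]
ft_force: [4.4, 4.1, 9.4]
width: 0.0221
grip_force: 39.1
```

```bash
python3 -m crank '0 0 0.015 0 -1;0 0 0 0 -1' && python3 -m crank '0 0 0.02 0 -1;0 0 0 0 -1;0 0 0 0 -1'
```

```text
time: 37.0
ee_pos: [0.5239, -0.2832, 0.1522]
eef_rot: [0.678, 0.735, 0.001, 0.002]
ft_force: [2.1, 3.9, 11.5]
width: 0.0223
grip_force: 39.0
time: 37.3
ee_pos: [0.5235, -0.2832, 0.1481]
eef_rot: [0.678, 0.735, 0.001, 0.001]
ft_force: [1.3, 3.6, 9.9]
width: 0.0221
grip_force: 39.1
```

```bash
python3 -m crank '0 0 0.02 0 -1;0 0 0 0 -1' && python3 -m crank '0 0 0.02 0 -1;0 0 0 0 -1;0 0 0 0 -1'
python3 - <<'E'
from h import *
s=cam("scene");t=cam("top")
# grip in scene at stop: predict
for z in(.172,.165): print(z,proj(s,[.52,-.34,z]).round(1))
f=lambda im,x,y,ww,h:cv2.resize(np.clip(im[y:y+h,x:x+ww]*1.6,0,255).astype(np.uint8),(400,300),interpolation=cv2.INTER_CUBIC)
cv2.imwrite("pics/m10.png",np.hstack([f(s["img"],140,180,160,120),f(t["img"],290,100,160,120)]))
E
```

```text
time: 37.5
ee_pos: [0.5233, -0.2834, 0.1452]
eef_rot: [0.678, 0.735, 0.001, 0.001]
ft_force: [-3.7, 8.0, 22.5]
width: 0.0221
grip_force: 38.3
time: 37.8
ee_pos: [0.5234, -0.2844, 0.1424]
eef_rot: [0.678, 0.735, 0.001, 0.002]
ft_force: [-6.7, 8.5, 33.2]
width: 0.0218
grip_force: 37.6
0.172 [173.4 265.7]
0.165 [173.9 267.1]
```

View pics/m10.png

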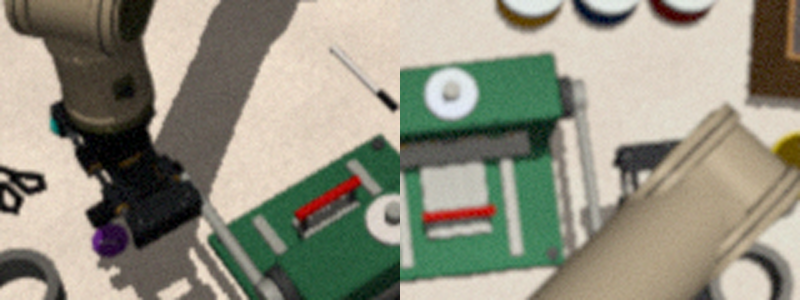

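```bash
python3 -m crank '0 0 -0.02 0 -1;0 0 -0.02 0 -1;0 0 -0.02 0 -1;0 0 -0.015 0 -1;0 0.0025 -0.0195 0 -1;0 0.0025 -0.0195 0 -1;0 0.0025 -0.0195 0 -1;0 0.0025 -0.0195 0 -1'
python3 -m crank '0 0.0043 -0.0192 0 -1;0 0.0043 -0.0192 0 -1;0 0.0043 -0.0192 0 -1;0 0.0043 -0.0192 0 -1;0 0.006 -0.0188 0 -1;0 0.006 -0.0188 0 -1;0 0.006 -0.0188 0 -1;0 0.006 -0.0188 0 -1'
python3 -m crank '0 0.0075 -0.0181 0 -1;0 0.0075 -0.0181 0 -1;0 0.0075 -0.0181 0 -1;0 0.0075 -0.0181 0 -1;0 0.009 -0.0175 0 -1;0 0.009 -0.0175 0 -1;0 0.009 -0.0175 0 -1;0 0.009 -0.0175 0 -1'
python3 -m crank '0 0.0105 -0.0165 0 -1;0 0.0105 -0.0165 0 -1;0 0.0105 -0.0165 0 -1;0 0.0105 -0.0165 0 -1;0 0.012 -0.0155 0 -1;0 0.012 -0.0155 0 -1;0 0.012 -0.0155 0 -1;0 0.012 -0.0155 0 -1'
python3 -m crank '0 0.0132 -0.0145 0 -1;0 0.0132 -0.0145 0 -1;0 0.0132 -0.0145 0 -1;0 0.0132 -0.0145 0 -1;0 0.0145 -0.0132 0 -1;0 0.0145 -0.0132 0 -1;0 0.0145 -0.0132 0 -1;0 0.0145 -0.0132 0 -1'
python3 -m crank '0 0.0155 -0.012 0 -1;0 0.0155 -0.012 0 -1;0 0.0155 -0.012 0 -1;0 0.0155 -0.012 0 -1;0 0.0165 -0.0105 0 -1;0 0.0165 -0.0105 0 -1;0 0.0165 -0.0105 0 -1;0 0.0165 -0.0105 0 -1'
```

```text
time: 38.7
ee_pos: [0.5283, -0.2839, 0.1713]
eef_rot: [0.678, 0.735, 0.001, 0.005]
ft_force: [19.4, -5.6, -0.6]
width: 0.0217
grip_force: 40.4
time: 39.5
ee_pos: [0.5394, -0.2827, 0.2013]
eef_rot: [0.677, 0.736, 0.002, 0.007]
ft_force: [34.0, -10.2, -11.9]
width: 0.0217
grip_force: 40.1
time: 40.3
ee_pos: [0.554, -0.2805, 0.228]
eef_rot: [0.676, 0.737, 0.002, 0.008]
ft_force: [47.5, -15.8, -30.1]
width: 0.0215
grip_force: 39.8
time: 41.1
ee_pos: [0.571, -0.2778, 0.2507]
eef_rot: [0.676, 0.737, 0.001, 0.005]
ft_force: [48.0, -14.5, -40.5]
width: 0.0215
grip_force: 41.2
time: 41.9
ee_pos: [0.5908, -0.2751, 0.2704]
eef_rot: [0.676, 0.737, 0.001, 0.002]
ft_force: [38.8, -11.0, -48.4]
width: 0.0217
grip_force: 42.5
time: 42.7
ee_pos: [0.6137, -0.273, 0.2875]
eef_rot: [0.677, 0.736, -0.0, -0.001]
ft_force: [25.1, -3.7, -43.6]
width: 0.022
grip_force: 42.4
```

```bash
python3 -m crank '0 0.0174 0.002 0 -1;0 0.0174 0.004 0 -1;0 0.012 0.006 0 -1;0 0.0 0.006 0 -1;0 0 0 0 -1'
python3 -m crank '0 0 0 0 -0.3;0 0 0 0 -0.3' 5
python3 -m crank '0 0 0 0 0.3;0 0 0 0 0.5;0 0 0 0 1;0 0 0 0 1'
```

```text
time: 43.2
ee_pos: [0.6205, -0.2727, 0.2901]
eef_rot: [0.677, 0.736, 0.0, -0.002]
ft_force: [-2.0, 10.4, 1.7]
width: 0.0216
grip_force: 39.5
time: 43.4
ee_pos: [0.6208, -0.2752, 0.2904]
eef_rot: [0.678, 0.735, -0.0, 0.001]
ft_force: [3.4, 2.1, 0.9]
width: 0.0282
grip_force: 1.5
time: 43.8
ee_pos: [0.6199, -0.2761, 0.2903]
eef_rot: [0.679, 0.734, -0.001, 0.0]
ft_force: [-0.7, 0.3, 1.4]
width: 0.0545
grip_force: 0.0
```

```bash
python3 -m crank '0 0 -0.16 0 1;0 0 -0.16 0 1;0 0 -0.16 0 1;0 0 -0.16 0 1;0.175 -0.0867 0 0 -1;0.175 -0.0867 0 0 -1;0.175 -0.0867 0 0 -1;0.175 -0.0867 0 0 -1;0.175 -0.0867 0 0 -1;0.175 -0.0867 0 0 -1' && python3 -m crank '0 0 0 -0.0911 -1;0 0 0 -0.0911 -1;0 0 0 -0.0911 -1;0 0 0 -0.0911 -1;0 0 0 -0.0911 -1;0 0 0 -0.0911 -1;0 0 0 -0.0911 -1;0 0 0 -0.0911 -1;0 0 0 -0.0911 -1;0 0 0 -0.0911 -1' && python3 -m crank '0 0 0 -0.0911 -1;0 0 0 0 -1;0 0 0 0 -1'
python3 - <<'E'
from h import *
plan(.598,-.0746,.20,94.8)
c=cam("wrist")
for a,ce,bb,r in blobs(c["img"],(0,150,40),(6,255,255),60)[1]:
  print(a,ce,bb,[ray(c,*p,.07).round(4)[:2].tolist() for p in cv2.boxPoints(r)],ray(c,*ce,.07).round(4))
t=cam("top")
for a,ce,bb,r in blobs(t["img"],(0,0,0),(180,255,40),80,(340,110,100,60))[1]: print(a,ce,np.round(r[1],1))
E
```

```text
time: 44.8
ee_pos: [0.5099, -0.0913, 0.4205]
eef_rot: [0.679, 0.734, -0.001, 0.001]
ft_force: [-0.8, 0.9, 1.9]
width: 0.0471
grip_force: 0.0
time: 45.8
ee_pos: [0.5102, -0.0929, 0.4211]
eef_rot: [0.029, 1.0, -0.001, 0.001]
ft_force: [-0.1, 0.5, 0.0]
width: 0.0001
grip_force: 0.0
time: 46.1
ee_pos: [0.5103, -0.0927, 0.4211]
eef_rot: [-0.038, 0.999, -0.001, 0.001]
ft_force: [-0.1, -1.2, -0.3]
width: 0.0008
grip_force: 0.0
now [ 0.5103 -0.0927  0.4211] th 94.32 ft [-0.1 -1.2 -0.3] w 0.0008 g 0.0 t 46.1
yaw units -0.0053  shift units in present axes [-0.4422  0.0596  1.1061] after yaw to th [-0.4444  0.0533  1.1055]
343 [288.0, 209.7] [263, 206, 52, 8] [[0.5744, -0.1212], [0.5677, -0.0337], [0.5802, -0.0324], [0.5869, -0.1205]] [ 0.5777 -0.0778  0.07  ]
80 [149.5, 322.7] [143, 315, 12, 14] [[0.8092, -0.3389], [0.8051, -0.3187], [0.834, -0.317], [0.8382, -0.3375]] [ 0.8228 -0.3257  0.07  ]
140 [435.1, 122.4] [26.  8.]
240 [396.9, 146.6] [ 6.5 36.7]
```

```bash
python3 -m crank '-0.089 0.0107 0 -0.0053 -1;-0.089 0.0107 0 0 -1;-0.089 0.0107 0 0 -1;-0.089 0.0107 0 0 -1;-0.089 0.0107 0 0 -1;0 0 0.2 0 -1;0 0 0.2 0 -1;0 0 0.2 0 -1;0 0 0.2 0 -1;0 0 0.2 0 -1' && python3 -m crank '0 0 0.2 0 -1;0 0 0 0 -1;0 0 0 0 -1'
python3 - <<'E'
from h import *
plan(.599,-.075,.046,94.8)
E
```

```text
time: 47.2
ee_pos: [0.5984, -0.0742, 0.2197]
eef_rot: [-0.043, 0.999, -0.001, 0.001]
ft_force: [1.6, 0.5, 0.6]
width: 0.0007
grip_force: 0.0
time: 47.5
ee_pos: [0.5988, -0.0747, 0.1822]
eef_rot: [-0.044, 0.999, -0.002, 0.001]
ft_force: [0.7, 0.7, 0.5]
width: 0.0007
grip_force: 0.0
now [ 0.5988 -0.0747  0.1822] th 95.0 ft [0.7 0.7 0.5] w 0.0007 g 0.0 t 47.5
yaw units 0.0022  shift units in present axes [0.000e+00 3.000e-04 6.809e-01] after yaw to th [-0.0008 -0.0018  0.6809]
```

```bash
python3 -m crank '0 0 0.12 0 -1;0 0 0.12 0 -1;0 0 0.12 0 -1;0 0 0.12 0 -1;0 0 0.12 0 -1;0 0 0.08 0 -1;0 0 0 0 -1' && python3 -m crank '0.04 0 0 0 -1;0.04 0 0 0 -1;0.04 0 0 0 -1;0.04 0 0 0 -1;0.04 0 0 0 -1;0.04 0 0 0 -1;0.04 0 0 0 -1;0.04 0 0 0 -1;0.04 0 0 0 -1' && python3 -m crank '0.04 0 0 0 -1;0.04 0 0 0 -1;0.04 0 0 0 -1;0.04 0 0 0 -1;0.04 0 0 0 -1;0.04 0 0 0 -1;0.02 0 0 0 -1;0.02 0 0 0 -1;0 0 0 0 -1'
```

```text
time: 48.2
ee_pos: [0.5991, -0.0747, 0.0452]
eef_rot: [-0.044, 0.999, -0.001, 0.001]
ft_force: [-0.4, 0.6, -0.6]
width: 0.0005
grip_force: 0.0
time: 49.1
ee_pos: [0.5265, -0.0813, 0.0451]
eef_rot: [-0.044, 0.999, -0.001, 0.001]
ft_force: [3.4, 0.4, 2.4]
width: 0.0005
grip_force: 1.7
time: 50.0
ee_pos: [0.4707, -0.0861, 0.0449]
eef_rot: [-0.044, 0.999, -0.001, 0.001]
ft_force: [-0.1, 0.0, 0.9]
width: 0.0003
grip_force: 0.1
```

```bash
python3 -m crank '0.02 0 0 0 -1;0.02 0 0 0 -1;0 0 0 0 -1'; python3 -m crank '0.02 0 0 0 -1;0 0 0 0 -1'
```

```text
time: 50.3
ee_pos: [0.4702, -0.0861, 0.0467]
eef_rot: [-0.045, 0.999, -0.003, 0.008]
ft_force: [31.6, 1.2, -22.2]
width: 0.0006
grip_force: 15.6
time: 50.5
ee_pos: [0.4701, -0.086, 0.0478]
eef_rot: [-0.046, 0.999, -0.003, 0.012]
ft_force: [46.1, 1.8, -30.8]
width: 0.0005
grip_force: 23.0
```

```bash
python3 -m crank '-0.05 0 0 0 -1;-0.05 0 0 0 -1;0 0 0 0 -1;0 0 -0.2 0 1;0 0 -0.2 0 1;0 0 -0.2 0 1;0 0 -0.2 0 1;0 0 -0.15 0 1;-0.2 0.07 0 0 1;-0.2 0.07 0 0 1' && python3 -m crank '-0.18 0.07 0 0 1;0 0 0 0 1;0 0 0 0 1;0 0 0 0 1'
python3 - <<'E'
from h import *
plan(.567,-.017,.0405,94.8)
c=cam("wrist");cv2.imwrite("pics/w11.png",cv2.resize(c["img"][100:240,150:400],(750,420),interpolation=cv2.INTER_CUBIC))
for a,ce,bb,r in blobs(c["img"],(10,100,60),(28,255,255),40,(100,80,360,140))[1]: print(a,ce,bb,np.round(r[1],1),ray(c,*r[0],.04).round(4))
def ring(lo,hi,roi):
  m=blobs(c["img"],lo,hi,1,roi)[0];x,y,w,h=cv2.boundingRect(m);print(x,y,w,h,ray(c,x+w/2-.5,y+h/2-.5,.0415))
ring((50,80,30),(85,255,255),(180,135,60,48))
E
```

```text
time: 51.5
ee_pos: [0.5189, -0.0645, 0.2401]
eef_rot: [-0.041, 0.999, 0.007, -0.002]
ft_force: [-0.3, 1.4, 1.7]
width: 0.0486
grip_force: 0.0
time: 51.9
ee_pos: [0.5523, -0.0489, 0.2372]
eef_rot: [-0.04, 0.999, 0.001, -0.005]
ft_force: [-0.2, -0.3, -1.0]
width: 0.0805
grip_force: 0.0
now [ 0.5523 -0.0489  0.2372] th 94.59 ft [-0.2 -0.3 -1. ] w 0.0805 g 0.0 t 51.9
yaw units -0.0023  shift units in present axes [-0.096   0.1512  0.9829] after yaw to th [-0.0867  0.1528  0.9835]
393 [232.2, 203.6] [220, 187, 25, 33] [32.7 23.1] [ 0.5723 -0.1073  0.04  ]
187 [276.4, 203.4] [270, 187, 12, 33] [32.1 10.6] [ 0.568  -0.0549  0.04  ]
594 [306.9, 201.9] [283, 186, 49, 34] [33. 48.] [ 0.5645 -0.0175  0.04  ]
193 [188.1, 204.1] [183, 188, 14, 32] [31.3 12.1] [ 0.5773 -0.1587  0.04  ]
180 150 43 17 [ 0.52142528 -0.14454101  0.0415    ]
```

View pics/w11.png

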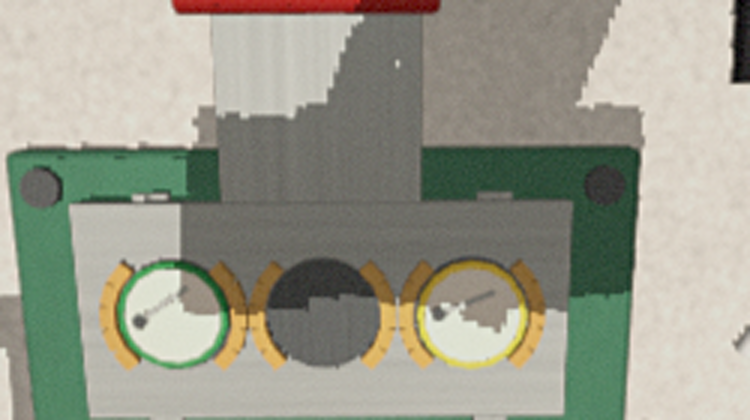

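```bash
python3 -m crank '-0.088 0.152 0 -0.0023 0.3;0 0 0.2 0 0.3;0 0 0.2 0 0.3;0 0 0.2 0 0.3;0 0 0.2 0 0.3;0 0 0.1 0 0.3;0 0 0 0 0.3;0 0 0 0 0.3'
python3 - <<'E'
from h import *
plan(.567,-.0175,.0405,94.8)
E
```

```text
time: 52.75
ee_pos: [0.567, -0.0158, 0.0587]
eef_rot: [-0.043, 0.999, 0.001, -0.004]
ft_force: [0.9, -1.0, 1.0]
width: 0.0567
grip_force: 0.0
now [ 0.567  -0.0158  0.0587] th 94.9 ft [ 0.9 -1.   1. ] w 0.0567 g 0.0 t 52.8
yaw units 0.0012  shift units in present axes [-0.0002 -0.0089  0.0912] after yaw to th [ 0.0005 -0.0087  0.0912]
```

```bash
python3 -m crank '0 -0.008 0.04 0 0.3;0 0 0.035 0 0.3;0 0 0.011 0 0.3;0 0 0 0 0.3;0 0 0 0 0.3'; python3 -m crank '0 0 0.004 0 0.3;0 0 0 0 0.3;0 0 0 0 0.3'
```

```text
time: 53.25
ee_pos: [0.5672, -0.0171, 0.0406]
eef_rot: [-0.043, 0.999, 0.001, -0.004]
ft_force: [-0.0, 0.7, 5.1]
width: 0.0565
grip_force: 2.3
time: 53.55
ee_pos: [0.5676, -0.017, 0.0404]
eef_rot: [-0.043, 0.999, 0.001, -0.004]
ft_force: [-3.4, 2.0, 12.1]
width: 0.0564
grip_force: 6.4
```

```bash
python3 -m crank '0 0 -0.004 0 -1;0 0 0 0 -1;0 0 0 0 -1;0 0 0 0 -1;0 0 0 0 -1' 15; python3 -m crank '0 0 -0.02 0 -1;0 0 -0.04 0 -1;0 0 -0.1 0 -1;0 0 0 0 -1'
```

```text
time: 54.05
ee_pos: [0.5671, -0.018, 0.0405]
eef_rot: [-0.043, 0.999, 0.0, -0.004]
ft_force: [0.8, -1.2, 6.2]
width: 0.0426
grip_force: 16.2
time: 54.45
ee_pos: [0.5682, -0.0174, 0.0742]
eef_rot: [-0.043, 0.999, 0.001, -0.003]
ft_force: [-0.2, -0.8, -0.3]
width: 0.0425
grip_force: 15.0
```

```bash
python3 -m crank '0 0 -0.2 0 -1;0 0 -0.2 0 -1;-0.048 0.197 0 0 -1;-0.048 0.197 0 0 -1;-0.048 0.197 0 0 -1;-0.048 0.197 0 0 -1;-0.048 0.197 0 0 -1;-0.048 0.197 0 0 -1;-0.048 0.197 0 0 -1;0 0 0 0 -1' && python3 -m crank '0 0 0 0 -1;0 0 0 0 -1'
python3 - <<'E'
from h import *
plan(.611,.2635,.0115,94.8)
c=cam("wrist");cv2.imwrite("pics/w12.png",c["img"])
print(proj(c,[.611,.2635,.004]),proj(c,[.512,.279,.004]),proj(c,[.5613,.2714,.004]))
E
```

```text
time: 55.45
ee_pos: [0.6097, 0.271, 0.1504]
eef_rot: [-0.048, 0.999, 0.002, -0.005]
ft_force: [-0.4, -0.1, -0.7]
width: 0.0423
grip_force: 15.0
time: 55.65
ee_pos: [0.611, 0.2618, 0.1518]
eef_rot: [-0.042, 0.999, 0.0, -0.005]
ft_force: [0.3, -1.1, -0.3]
width: 0.0427
grip_force: 15.0
now [0.611  0.2618 0.1518] th 94.84 ft [ 0.3 -1.1 -0.3] w 0.0427 g 15.0 t 55.6
yaw units 0.0004  shift units in present axes [-0.0072  0.0075  0.7017] after yaw to th [-7.000e-04  8.400e-03  7.017e-01]
[283.59702464 199.79944262] [308.73686989  99.96035442] [295.81979032 151.74184517]
```

View pics/w12.png

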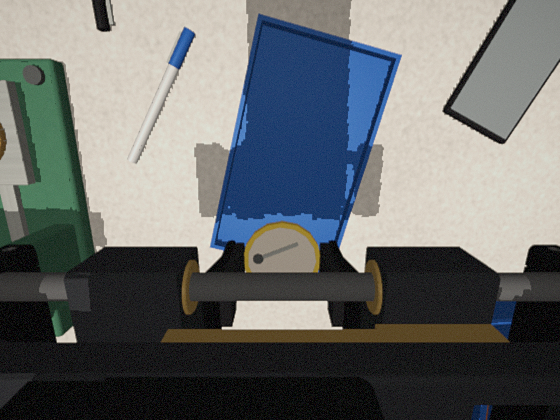

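```bash
python3 -m crank '0 0.008 0.15 0 -1;0 0 0.15 0 -1;0 0 0.15 0 -1;0 0 0.12 0 -1;0 0 0.07 0 -1;0 0 0.04 0 -1;0 0 0 0 -1;0 0 0 0 -1'; python3 -m crank '0 0 0.018 0 -1;0 0 0 0 -1;0 0 0 0 -1'
```

```text
time: 56.5
ee_pos: [0.6103, 0.2649, 0.0172]
eef_rot: [-0.043, 0.999, 0.001, -0.004]
ft_force: [-0.3, 0.4, -0.5]
width: 0.0424
grip_force: 15.0
time: 56.8
ee_pos: [0.6097, 0.2651, 0.0128]
eef_rot: [-0.043, 0.999, 0.001, -0.004]
ft_force: [-0.7, 0.4, -0.3]
width: 0.0427
grip_force: 15.0
```

```bash
python3 -m crank '0 0 0.008 0 -1;0 0 0 0 -1;0 0 0 0 0.25;0 0 0 0 0.25;0 0 0 0 0.25;0 0 -0.05 0 0.25;0 0 -0.2 0 0.3;0 0 -0.2 0 0.3;0 0 -0.2 0 0.3;0 0 0 0 0.3'
python3 - <<'E'
from h import *
plan(.46,-.1466,.105,94.8)
c=cam("wrist");cv2.imwrite("pics/w13.png",cv2.resize(c["img"][:280,150:450],(600,560)))
E
```

```text
time: 57.8
ee_pos: [0.6137, 0.2649, 0.1475]
eef_rot: [-0.043, 0.999, 0.002, -0.001]
ft_force: [0.6, 0.8, 0.0]
width: 0.0566
grip_force: 0.0
now [0.6137 0.2649 0.1475] th 94.9 ft [0.6 0.8 0. ] w 0.0566 g 0.0 t 57.8
yaw units 0.0011  shift units in present axes [ 0.941  -1.9854  0.2037] after yaw to th [ 0.9378 -1.986   0.2125]
```

View pics/w13.png

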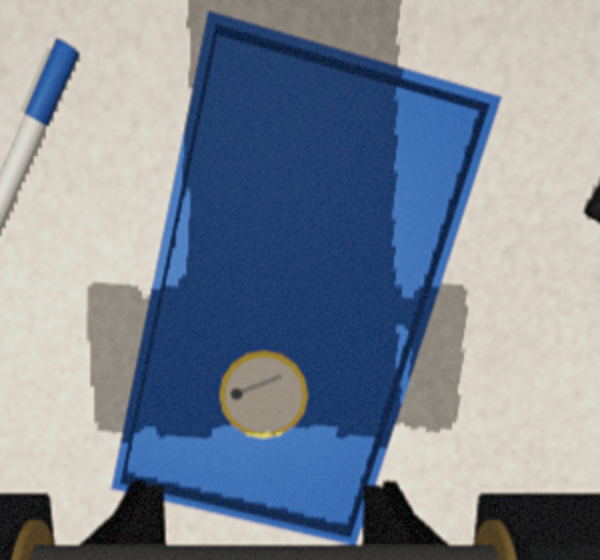

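```bash
python3 -m crank '0.094 -0.1986 0 0 0.3;0.094 -0.1986 0 0 0.3;0.094 -0.1986 0 0 0.3;0.094 -0.1986 0 0 0.3;0.094 -0.1986 0 0 0.3;0.094 -0.1986 0 0 0.3;0.094 -0.1986 0 0 0.3;0.094 -0.1986 0 0 0.3;0.094 -0.1986 0 0 0.3;0.094 -0.1986 0 0 0.3' && python3 -m crank '0 0 0.1 0 0.3;0 0 0.1 0 0.3;0 0 0 0 0.3'
python3 - <<'E'
from h import *
plan(.5772,-.1368,.1,94.8)
E
```

```text
time: 58.85
ee_pos: [0.4563, -0.1482, 0.1413]
eef_rot: [-0.043, 0.999, 0.001, -0.005]
ft_force: [1.0, -0.2, -0.3]
width: 0.0566
grip_force: 0.0
time: 59.15
ee_pos: [0.4552, -0.1469, 0.0997]
eef_rot: [-0.042, 0.999, 0.001, -0.007]
ft_force: [0.1, 0.7, -0.0]
width: 0.0567
grip_force: 0.0
now [ 0.4552 -0.1469  0.0997] th 94.87 ft [ 0.1  0.7 -0. ] w 0.0567 g 0.0 t 59.1
yaw units 0.0007  shift units in present axes [-0.612  -0.0014 -0.0093] after yaw to th [-0.6121 -0.0007 -0.0014]
```

```bash
python3 -m crank '-0.1224 0 0 0 0.3;-0.1224 0 0 0 0.3;-0.1224 0 0 0 0.3;-0.1224 0 0 0 0.3;-0.1224 0 0 0 0.3;0 0 0.12 0 0.3;0 0 0.1 0 0.3;0 0 0 0 0.3;0 0 0 0 0.3'
python3 - <<'E'
from h import *
plan(.5772,-.1368,.0407,94.8)
E
```

```text
time: 60.05
ee_pos: [0.5789, -0.1364, 0.0576]
eef_rot: [-0.043, 0.999, 0.0, -0.005]
ft_force: [-0.1, -0.3, -0.2]
width: 0.0566
grip_force: 0.0
now [ 0.5789 -0.1364  0.0576] th 94.94 ft [-0.1 -0.3 -0.2] w 0.0566 g 0.0 t 60.0
yaw units 0.0015  shift units in present axes [ 0.0077 -0.0013  0.0846] after yaw to th [ 0.0085 -0.0012  0.0845]
```

```bash
python3 -m crank '0.008 0 0.04 0 0.3;0 0 0.032 0 0.3;0 0 0.01 0 0.3;0 0 0 0 0.3;0 0 0 0 0.3'; python3 -m crank '0 0 0.002 0 0.3;0 0 0 0 0.3;0 0 0 0 0.3'
```

```text
time: 60.55
ee_pos: [0.5772, -0.1364, 0.0405]
eef_rot: [-0.043, 0.999, 0.001, -0.004]
ft_force: [-0.6, 1.2, 2.9]
width: 0.0567
grip_force: 1.7
time: 60.85
ee_pos: [0.5772, -0.1364, 0.0404]
eef_rot: [-0.043, 0.999, 0.001, -0.004]
ft_force: [-2.6, 2.2, 7.5]
width: 0.0565
grip_force: 4.0
```

```bash
python3 -m crank '0 0 -0.003 0 -1;0 0 0 0 -1;0 0 0 0 -1;0 0 0 0 -1;0 0 0 0 -1' 15; python3 -m crank '0 0 -0.02 0 -1;0 0 -0.04 0 -1;0 0 -0.1 0 -1;0 0 -0.15 0 -1;0.15 0 0 0 -1;0.2 0 0 0 -1;0.2 0 0 0 -1;0 0 0 0 -1'
python3 - <<'E'
from h import *
plan(.515,.2785,.15,94.8)
E
```

```text
time: 61.35
ee_pos: [0.5771, -0.137, 0.0406]
eef_rot: [-0.043, 0.999, 0.001, -0.004]
ft_force: [-0.7, -1.6, 4.0]
width: 0.0422
grip_force: 15.6
time: 62.15
ee_pos: [0.463, -0.146, 0.1026]
eef_rot: [-0.041, 0.999, 0.003, -0.006]
ft_force: [1.2, 0.4, -0.6]
width: 0.0424
grip_force: 15.0
now [ 0.463  -0.146   0.1026] th 94.75 ft [ 1.2  0.4 -0.6] w 0.0424 g 15.0 t 62.1
yaw units -0.0005  shift units in present axes [-0.4324  2.0954 -0.2268] after yaw to th [-0.4367  2.0933 -0.2372]
```

```bash
python3 -m crank '-0.0 0.2093 -0.1 0 -1;-0.0 0.2093 -0.1 0 -1;-0.04 0.2093 0 0 -1;-0.04 0.2093 0 0 -1;-0.06 0.2093 0 0 -1;-0.06 0.2093 0 0 -1;-0.06 0.2093 0 0 -1;-0.06 0.2093 0 0 -1;-0.06 0.2093 0 0 -1;-0.06 0.2093 0 0 -1' && python3 -m crank '0 0 0 0 -1;0 0 0 0 -1'
python3 - <<'E'
from h import *
plan(.514,.2785,.0112,94.8)
E
```

```text
time: 63.15
ee_pos: [0.5217, 0.2665, 0.1375]
eef_rot: [-0.044, 0.999, 0.001, -0.004]
ft_force: [0.6, -1.2, 0.1]
width: 0.0426
grip_force: 15.0
time: 63.35
ee_pos: [0.5216, 0.2649, 0.1372]
eef_rot: [-0.044, 0.999, -0.0, -0.004]
ft_force: [-0.7, -1.0, -0.8]
width: 0.0422
grip_force: 15.0
now [0.5216 0.2649 0.1372] th 95.07 ft [-0.7 -1.  -0.8] w 0.0422 g 15.0 t 63.4
yaw units 0.003  shift units in present axes [0.0269 0.0709 0.6304] after yaw to th [0.0324 0.0709 0.6301]
```

```bash
python3 -m crank '0.03 0.071 0 0 -1;0 0 0.15 0 -1;0 0 0.15 0 -1;0 0 0.15 0 -1;0 0 0.09 0 -1;0 0 0.05 0 -1;0 0 0.02 0 -1;0 0 0 0 -1;0 0 0 0 -1'; python3 -m crank '0 0 0.016 0 -1;0 0 0 0 -1'
```

```text
time: 64.25
ee_pos: [0.5142, 0.2781, 0.0165]
eef_rot: [-0.043, 0.999, 0.001, -0.003]
ft_force: [-0.1, 0.4, 0.6]
width: 0.0425
grip_force: 15.0
time: 64.45
ee_pos: [0.5136, 0.278, 0.0124]
eef_rot: [-0.043, 0.999, 0.001, -0.004]
ft_force: [0.3, 0.2, -0.3]
width: 0.0423
grip_force: 15.0
```

Release, rise clear, pull back and check everything.

```bash
python3 -m crank '0 0 0.006 0 -1;0 0 0 0 -1;0 0 0 0 0.25;0 0 0 0 0.25;0 0 0 0 0.25;0 0 -0.05 0 0.25;0 0 -0.2 0 0.3;0 0 -0.2 0 0.3;0 0 -0.2 0 0.3;0 0 -0.2 0 0.3' && python3 -m crank '0 0.2 0 0 1;0 0.2 0 0 1;0 0.2 0 0 1;0 0.2 0 0 1;0 0.2 0 0 1;0 0.2 0 0 1;0 0 0 0 1;0 0 0 0 1;0 0 0 0 1'
python3 - <<'E'
from h import *
plan(.5,.5,.2,94.8)
t=cam("top");s=cam("scene")
f=lambda im,x,y,ww,h:cv2.resize(np.clip(im[y:y+h,x:x+ww]*1.5,0,255).astype(np.uint8),(800,300),interpolation=cv2.INTER_CUBIC)
cv2.imwrite("pics/m14.png",np.vstack([f(t["img"],160,120,280,105*1),f(s["img"],140,170,280,105)]))
for a,ce,bb,r in blobs(t["img"],(0,150,60),(5,255,255),15,(280,180,60,60))[1]: print(ray(t,*ce,.07).round(4))
for a,ce,bb,r in blobs(t["img"],(0,0,0),(180,255,45),100,(355,130,70,30))[1]: print(ce,ray(t,*ce,.319).round(4))
E
```

```text
time: 65.45
ee_pos: [0.5149, 0.2772, 0.1834]
eef_rot: [-0.043, 0.999, 0.001, -0.004]
ft_force: [-0.2, 0.0, 0.0]
width: 0.056
grip_force: 0.0
time: 66.35
ee_pos: [0.4949, 0.5154, 0.182]
eef_rot: [-0.042, 0.999, 0.0, -0.004]
ft_force: [0.4, -0.3, -0.0]
width: 0.087
grip_force: 0.0
now [0.4949 0.5154 0.182 ] th 94.85 ft [ 0.4 -0.3 -0. ] w 0.087 g 0.0 t 66.3
yaw units 0.0006  shift units in present axes [-0.0181 -0.0786 -0.0901] after yaw to th [-0.0188 -0.0786 -0.0899]
[ 0.4509 -0.0878  0.07  ]
[393.7, 146.9] [ 0.6241 -0.2732  0.319 ]
```

View pics/m14.png

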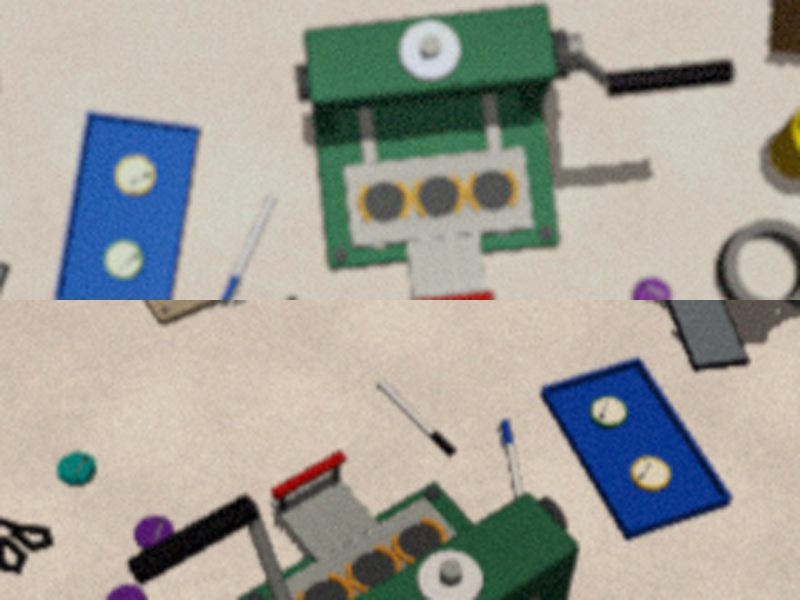

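```bash
python3 -c "
from bench import workorder
print(workorder.close_job())"
```

```text
the job is handed in; nothing more can be done
None
```

I pressed the yellow and green badges (the only two I found) in one batch and laid them flat, backs up and apart in the blue tray; the lever is up, the bed fully out, and the job handed in at about 66 s; I judged the backs home from the lever reaching its stop, not from a reading.

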